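# Open the prism vice with its splined lever, load it and close it

## Task

Thread the crank lever fully down onto the prism vice's splined shaft, turned so that its broad slot meets the broad spline, and swing it anticlockwise to draw the wooden gate open. Slide the storage case's cover plates aside along their guides (do not lift them off) to find the two or three glass prisms, lay each flat and lengthwise in a lane of its own in the felt-edged pen, and slide all the covers fully shut again. Then swing the lever clockwise until the gate is fully closed with the prisms behind it, leaving the lever on the shaft; do not push the cup, dividers, bottle, jar, brush, loupe or tin about.

Things in the scene. Friction and masses are not known exactly. Their poses are not given: they have to be found in the camera images.
- case: Dark wooden storage case, fixed, 234 x 160 mm, deck 40 mm high. Origin on the table under the middle pocket. Three pockets, 100 mm long (x), 40 mm wide, felt floor 6 mm above the table, centred at x = 0, y = -52, 0, 52 mm; x points to the deck's blank half, solid and level from 50 to 167 mm. 5 mm ribs guide the covers; 5 mm lips end the deck at x = -57 and 167 mm
- cover1: Loose light-wood cover plate of the case's pocket at y = -52 mm, 110 x 46 x 6 mm, 50 g, on the deck between two ribs. Origin at the centre of its underside, x along it. Brass knob at its centre, 14 mm across, from 6 to 26 mm over the underside. Shut at x = 0 of the case (it can go 2 mm past); slid 110 mm along the case's +x it leaves the pocket quite open. Slides easily
- cover2: Loose light-wood cover plate of the case's pocket at y = 0 mm, 110 x 46 x 6 mm, 50 g, on the deck between two ribs. Origin at the centre of its underside, x along it. Brass knob at its centre, 14 mm across, from 6 to 26 mm over the underside. Shut at x = 0 of the case (it can go 2 mm past); slid 110 mm along the case's +x it leaves the pocket quite open. Slides easily
- cover3: Loose light-wood cover plate of the case's pocket at y = 52 mm, 110 x 46 x 6 mm, 50 g, on the deck between two ribs. Origin at the centre of its underside, x along it. Brass knob at its centre, 14 mm across, from 6 to 26 mm over the underside. Shut at x = 0 of the case (it can go 2 mm past); slid 110 mm along the case's +x it leaves the pocket quite open. Slides easily
- prism1: Pale green glass prism: bar of equilateral triangular section, sides 32 mm (28 mm high), 44 mm long, ends flat and square, 50 g. Origin on its axis at mid length, 9 mm above what it lies on, whichever face is down; x along the bar. It lies along the case's x about the middle of one of the pockets, 25 mm or more free at each end: grip it by its ends. None if absent
- prism2: Pale green glass prism: bar of equilateral triangular section, sides 32 mm (28 mm high), 44 mm long, ends flat and square, 50 g. Origin on its axis at mid length, 9 mm above what it lies on, whichever face is down; x along the bar. It lies along the case's x about the middle of one of the pockets, 25 mm or more free at each end: grip it by its ends. None if absent
- prism3: Pale green glass prism: bar of equilateral triangular section, sides 32 mm (28 mm high), 44 mm long, ends flat and square, 50 g. Origin on its axis at mid length, 9 mm above what it lies on, whichever face is down; x along the bar. It lies along the case's x about the middle of one of the pockets, 25 mm or more free at each end: grip it by its ends. None if absent
- vice: Prism vice, fixed: grey base plate 160 x 250 x 12 mm with a felt-edged wooden pen 128 mm wide inside. Origin on the table under the pen; x points to the pen's back wall (inner face at x = 48 mm), y across the lanes. Walls 42 mm high. The wooden gate is the pen's front: closed, its felt face is at x = 0; fully open, at x = -52 mm, when the lanes are 100 mm long
- lane1 (a point): Floor of the lane at y = -44 mm of the vice, 12 mm above the table, axes as the vice. The lane is 40 mm wide and runs along x, parted from the next by a rib 4 mm wide, 8 mm high. The point is the middle of the fully open lane (x = -2 mm of the vice): a prism laid along x here has 28 mm free at each end for the fingers
- lane2 (a point): Floor of the lane at y = 0 mm of the vice, 12 mm above the table, axes as the vice. The lane is 40 mm wide and runs along x, parted from the next by a rib 4 mm wide, 8 mm high. The point is the middle of the fully open lane (x = -2 mm of the vice): a prism laid along x here has 28 mm free at each end for the fingers
- lane3 (a point): Floor of the lane at y = 44 mm of the vice, 12 mm above the table, axes as the vice. The lane is 40 mm wide and runs along x, parted from the next by a rib 4 mm wide, 8 mm high. The point is the middle of the fully open lane (x = -2 mm of the vice): a prism laid along x here has 28 mm free at each end for the fingers
- gate (a joint): Slide of the wooden gate (14 mm thick, top 49 mm above the table), m: 0 fully closed at its stop, where the lanes are 48 mm long, 0.052 wide open. Closing, it pushes the prisms back along their lanes. Driven by rack and pinion from the splined shaft, 0.040 m per rad; stays where it is left
- shaft (a joint): Turn of the upright splined shaft of the vice, rad, growing anticlockwise seen from above: 0 with the gate closed (it starts between 0 and 0.1), 1.30 with it wide open; a stop at each end. Needs about 0.15 N m
- shaft_seat (a point): Centre of the shoulder, 38 mm across, 50 mm above the table, on which the lever's hub sits. The splined end stands 36 mm above it: four square-cut splines out to 14 mm from the axis, three 6 mm wide, one broad, 12 mm. The frame turns with the shaft: z up its axis, x along the broad spline. It is at x = -10, y = -128 mm of the vice; pinion, rack and walls near it stay below 50 mm
- lever: Loose crank lever lying flat, 0.34 kg: steel hub 40 x 40 x 28 mm with a lug behind and a cross-shaped hole (slots 8.4 mm wide, one broad, 14.4 mm, on the arm's side), flat arm, upright black handle 52 mm high, 112 mm from the hub. Origin: centre of the hub's underside; x to the handle, z up. Fits only with x along the broad spline (play 1 mm, 0.08 rad). Grip and turn it by the hub's sides (y)
- cup: Bystander: cream porcelain cup, 72 mm across, 65 mm high, origin under its centre
- dividers: Bystander: steel dividers lying flat, 155 mm long, origin at the hinge, legs along x
- rinse_bottle: Bystander: white bottle 60 mm across, 160 mm high, origin under its centre
- swab_jar: Bystander: amber jar 70 mm across, 90 mm high, origin under its centre
- brush: Bystander: lens brush lying flat, 160 mm long along x, origin under its middle
- loupe: Bystander: black loupe 40 mm across, 36 mm high, origin under its centre
- polish_tin: Bystander: flat aluminium tin 72 mm across, 26 mm high, origin under its centre
There are look-alikes about, which are no part of the job. Leave any green or orange look-alike of the cover2 alone.

How it is judged:
On the way, in this order (a step that is already met when the one before it is completed fails the run):
1. The lever is fully home on the splined shaft while the gate is still closed (value of joint shaft below 0.4 rad and z of lever in the frame of shaft_seat between -0.004 and 0.004 m and horizontal distance between lever and shaft_seat below 0.004 m and angle between the x axis of lever and the x axis of shaft_seat, either way round below 0.15 rad and angle between lever's own z axis and vertical below 0.06 rad), for 0.2 s.
2. With the gate swung open by the lever, every prism lies in a lane of the pen (value of joint shaft above 0.9 rad and z of lever in the frame of shaft_seat between -0.004 and 0.004 m and horizontal distance between lever and shaft_seat below 0.004 m and angle between the x axis of lever and the x axis of shaft_seat, either way round below 0.15 rad and angle between lever's own z axis and vertical below 0.06 rad and x of prism1 in the frame of vice between -0.036 and 0.036 m and y of prism1 in the frame of vice between -0.062 and 0.062 m and z of prism1 in the frame of vice between 0.015 and 0.026 m and angle between the x axis of each of prism1, prism2, prism3 and the x axis of vice, either way round below 0.3 rad and x of prism2 in the frame of vice between -0.036 and 0.036 m and y of prism2 in the frame of vice between -0.062 and 0.062 m and z of prism2 in the frame of vice between 0.015 and 0.026 m and x of prism3 in the frame of vice between -0.036 and 0.036 m and y of prism3 in the frame of vice between -0.062 and 0.062 m and z of prism3 in the frame of vice between 0.015 and 0.026 m), for 0.2 s.
At the end, for the whole second after the job is handed in: The gate is closed (its joint under 0.003 m) with every prism flat in a lane behind it (axis within 0.3 rad of the lane); the lever sits on the shaft's shoulder (within 4 mm in height and sideways, arm along the broad spline); each cover is back over its own pocket within 6 mm; all at rest (value of joint gate below 0.003 m and z of lever in the frame of shaft_seat between -0.004 and 0.004 m and horizontal distance between lever and shaft_seat below 0.004 m and angle between the x axis of lever and the x axis of shaft_seat, either way round below 0.15 rad and angle between lever's own z axis and vertical below 0.06 rad and linear speed of each of lever, prism1, prism2, prism3, cover1, cover2, cover3 below 0.02 m/s and x of prism1 in the frame of vice between 0.014 and 0.034 m and y of prism1 in the frame of vice between -0.062 and 0.062 m and z of prism1 in the frame of vice between 0.015 and 0.026 m and angle between the x axis of each of prism1, prism2, prism3 and the x axis of vice, either way round below 0.3 rad and x of prism2 in the frame of vice between 0.014 and 0.034 m and y of prism2 in the frame of vice between -0.062 and 0.062 m and z of prism2 in the frame of vice between 0.015 and 0.026 m and x of prism3 in the frame of vice between 0.014 and 0.034 m and y of prism3 in the frame of vice between -0.062 and 0.062 m and z of prism3 in the frame of vice between 0.015 and 0.026 m and x of cover1 in the frame of case between -0.006 and 0.006 m and y of cover1 in the frame of case between -0.058 and -0.046 m and z of each of cover1, cover2, cover3 in the frame of case below 0.044 m and x of cover2 in the frame of case between -0.006 and 0.006 m and y of cover2 in the frame of case between -0.006 and 0.006 m and x of cover3 in the frame of case between -0.006 and 0.006 m and y of cover3 in the frame of case between 0.046 and 0.058 m); the robot touches nothing.
It fails at once if a bystander (cup, dividers, bottle, jar, brush, loupe or tin) is moved more than 40 mm (distance of any of cup, dividers, rinse_bottle, swab_jar, brush, loupe, polish_tin from where it was at the start of the episode above 0.04 m).
It fails at once if a cover plate is lifted more than 20 mm off the case instead of being slid (z of any of cover1, cover2, cover3 in the frame of case above 0.06 m).
Of prism1, prism2, prism3 only 2 to 3 are there at a start; the rules pass over those that are not, and their reading is None.
At some moment in a run one of lever may be knocked a few centimetres aside while the robot is not near it.
Once in a run the grip may slacken for a moment while it holds something.
It also fails if it takes over 210 s, if anything falls off the work surface, if the arm or the gripper's body presses on something with over 40 N, if the wrist force passes 120 N, or if a joint passes its speed limit or range.

## Robot

A 6-joint arm with a two-finger parallel gripper is mounted at the origin on the work surface. World frame = base frame: x ahead of the robot, y to its left, z up, the work surface at z = 0. Lengths are in m, angles in rad, forces in N, time in s.
With the tool pointing down it reaches from about 0.35 to 0.975 m from the base axis. Payload 4.9 kg.
Tool frame: the origin (TCP) lies midway between the tips of the shut fingers; the grasp point (between the pads) lies 19 mm behind it; z points along the fingers, y is the line along which they close (so a half turn about z gives the same grasp; the last joint's range is limited). The gripper opens to 85 mm and grips with 20 to 120 N. Pads are 22 mm wide; open, the fingers measure 114 mm over their backs; the gripper's body (76 mm by 85 mm) begins 54 mm behind the grasp point. The pads swing forward as they close: fully open they stand 13 mm farther back than shut.
Start: joints at [1.156, 0.053, 1.613, -0, 1.476, -0.119], TCP at [0.182, 0.598, 0.231] pointing down, gripper open.
Joint ranges: [-3.01, 3.01], [-1.01, 2.22], [0.06, 2.58], [-1.02, 4.17], [0.09, 2.62], [-3.14, 3.14]. Speed limits (rad/s): [2.57, 2.57, 3.14, 3.14, 3.14, 3.14].

## Interface

Orientations are given as a rotation vector (axis times angle).
In Python, from station import ctrl gives the robot as it stands. The module is installed in compiled form; this text tells all that it offers.
- The arm moves only by the shell command python3 -m handwheel 'ROWS' [OPENING] [FORCE]. ROWS is JSON, a list of rows, each a list of 2 entries, a list of its own where there are three numbers: the shift along the tool's x, y, z in cm, then the turn, a rotation vector about the tool's x, y, z in rad. In form: [[[tx, ty, tz], [ax, ay, az]], ...]. A call has 1 to 5 rows; each row is the pose to reach, as a shift and turn from the pose commanded when the call began, along the tool's axes at that moment; what a row does not reach only later rows make up. A row lasts 1/8 s, in which the tool goes at most 62.5 mm and 10.7 degrees, less where a joint would pass 70% of its speed; a pose out of reach is approached as far as the arm can. A call with a gripper value outside its range is refused whole. OPENING is the gripper's target within -1 to 1 (shut at 1, half-way at 0, fully open at -1), set as the call begins (- or left out, the last holds). The fingers move at their own pace and stop on an object; FORCE is the grip in N (left out, the last holds). Time passes only in rows, so rows that repeat a pose let the fingers close. It gives the time, the measured TCP pose, the force, the opening and the grip force at its end, in the units of the state.
- ctrl.get_obs(): the state, without advancing time (a new reading comes with each control period).
- ctrl.get_image(name): name is "side" or "top" or "wrist"; returns the picture (384x512x3 uint8, blue, green, red); there is no depth.
- ctrl.calibration(name): a dict with "fx", "fy", "cx", "cy" (pixels), "k1" (the pictures are not rectified: a ray, as slopes to the right and down, at radius r is drawn at 1 + k1 r^2 times it, then the intrinsics apply), "R" (3x3) and "t" (3): a world point X has camera coordinates R X + t. Camera axes: x right, y down, z forward; pixel columns grow to the right and rows downward; lengths in m; the calibration is good to about 2 mm. A picture is of the moment at which its call begins: read the wrist's pose just before it. calibration takes no time and is no camera call; for the wrist camera it gives the pose at the moment of the call.
- ctrl.finish_job(): hands the job in; it is judged then, once.
Trained networks look in the newest picture that a camera, given by its name, has taken for a name from the list of things; names that differ only in an ending like _2 or _b are one class to them, and where a whole thing is asked for, a point or a joint stands for the part that bears it (a point fixed in the world has none). Each returns a list of dicts, best first, with "score" (0 to 1); they miss things now and then, are a little off and sometimes report something else, mostly with a low value. They report only what shows in the picture. A call takes as long as a camera call. They do not tell look-alikes from the thing itself.
- ctrl.look_for(camera, query): "position" ([column, row] in pixels, amid what is visible of it).
- ctrl.landmark_of(camera, query): "position" ([column, row] in pixels: a listed point, or the origin of a listed thing).
The state is a dict: "t": time; "q": joint angles; "dq": joint speeds; "effort": joint torques, N m; "tool_pos": TCP position; "tool_rot": TCP orientation; "contact_force": force on the tool from outside, world axes, zero at the start; "wrist_torque": the same for the moment, N m; "opening": finger opening in m; "grip_force": force on a finger pad.
Only numpy, scipy, OpenCV 4.12 (cv2) and the standard library are available. Lean on these libraries where they do the work, as an engineer would, in place of code of your own. Each camera call takes 0.05 s, during which the arm holds its last target. There are 200 camera calls.

## Working session

There is one attempt and no reset: what is moved stays moved. The work goes in short steps, Python scripts to look and compute and a shell command to move; the robot and the scene stay as the last step left them, time stands still between calls to the robot, and variables do not carry over. Pictures are saved under pics/ and viewed, at most 14 in all, crops included, and the job is handed in when it is done.

```bash
mkdir -p pics; cat > h.py <<'E'
import numpy as np, cv2
from scipy.spatial.transform import Rotation as Rn
from station import ctrl
def pic(cam,fn=None):
    im=np.array(ctrl.get_image(cam)); 
    if fn: cv2.imwrite('pics/'+fn,im)
    return im
def ray(cal,p):
    x=(p[0]-cal['cx'])/cal['fx'];y=(p[1]-cal['cy'])/cal['fy']
    rd=np.hypot(x,y);r=rd
    for _ in range(30): r=rd/(1+cal['k1']*r*r)
    s=r/rd if rd>0 else 1
    R=np.array(cal['R']);t=np.array(cal['t'])
    return -R.T@t, R.T@np.array([x*s,y*s,1])
def at(cal,p,z):
    o,d=ray(cal,p); return o+d*(z-o[2])/d[2]
def proj(cal,X):
    c=np.array(cal['R'])@np.array(X)+np.array(cal['t']);x,y=c[:2]/c[2];k=1+cal['k1']*(x*x+y*y)
    return np.array([cal['fx']*x*k+cal['cx'],cal['fy']*y*k+cal['cy']])
def st():
    o=ctrl.get_obs();return np.array(o['tool_pos']),Rn.from_rotvec(o['tool_rot']),o
def go(target,yaw=None):
    """print shift in tool axes cm to reach target xyz; yaw=world angle of tool y axis (mod pi)"""
    p,R,o=st();d=R.inv().apply(np.array(target)-p)*100
    print('shift cm',d.round(2),end=' ')
    if yaw is not None:
        zt=np.array([0,0,-1.]);y=np.array([np.cos(yaw),np.sin(yaw),0])
        best=None
        for s in (1,-1):
            M=np.stack([np.cross(s*y,zt),s*y,zt],1)
            rv=(R.inv()*Rn.from_matrix(M)).as_rotvec()
            print('turn',rv.round(3),end=' ')
    print('q6',round(o['q'][5],2),'t',round(o['t'],2))
E
python3 - <<'E'
from h import *
for c in('top','side'):
    pic(c,c+'0.png');cal=ctrl.calibration(c);print(c,{k:np.round(v,3).tolist() for k,v in cal.items()})
    for n in 'case cover1 vice shaft_seat lever lane2 cup dividers rinse_bottle swab_jar brush loupe polish_tin gate'.split():
        print(n,[(np.round(d['position'],0).tolist(),round(d['score'],2)) for d in ctrl.landmark_of(c,n)[:5]])
print(ctrl.get_obs())
E
```

```text
top {'fx': 372.035, 'fy': 372.035, 'cx': 254.972, 'cy': 190.271, 'k1': -0.094, 'R': [[0.003, -1.0, -0.01], [-0.981, -0.001, -0.194], [0.194, 0.01, -0.981]], 't': [-0.05, 0.554, 1.027]}
case [([337.0, 223.0], 0.98)]
cover1 [([340.0, 216.0], 0.75), ([410.0, 187.0], 0.67), ([336.0, 272.0], 0.65), ([363.0, 219.0], 0.62), ([327.0, 221.0], 0.57)]
vice [([162.0, 187.0], 0.58)]
shaft_seat [([198.0, 197.0], 0.88), ([163.0, 187.0], 0.21)]
lever [([273.0, 209.0], 0.88), ([398.0, 244.0], 0.59)]
lane2 [([162.0, 188.0], 0.84), ([146.0, 187.0], 0.84), ([173.0, 187.0], 0.78), ([216.0, 250.0], 0.48)]
cup [([229.0, 131.0], 0.83)]
dividers [([142.0, 234.0], 0.61)]
rinse_bottle [([114.0, 152.0], 0.64), ([328.0, 222.0], 0.45)]
swab_jar [([347.0, 143.0], 0.97)]
brush [([402.0, 246.0], 0.85), ([230.0, 131.0], 0.53), ([114.0, 155.0], 0.36)]
loupe [([326.0, 222.0], 0.72), ([217.0, 250.0], 0.61), ([163.0, 189.0], 0.2)]
polish_tin [([286.0, 125.0], 0.85), ([164.0, 188.0], 0.62)]Traceback (most recent call last):
  File "<stdin>", line 5, in <module>
ValueError: it knows: brush, case, cover, cup, dividers, lane, lever, loupe, polish_tin, prism, rinse_bottle, shaft_seat, swab_jar, vice
```

```bash
python3 - <<'E'
from h import *
im=pic('top');cv2.imwrite('pics/top1.png',cv2.resize(im[90:300,80:440],None,fx=2.2,fy=2.2,interpolation=cv2.INTER_CUBIC))
pic('side','side0.png')
cal=ctrl.calibration('side');print({k:np.round(v,3).tolist() for k,v in cal.items()})
for n in 'case shaft_seat lever lane cover'.split():
    print(n,[(np.round(d['position'],0).tolist(),round(d['score'],2)) for d in ctrl.landmark_of('side',n)[:5]])
c=ctrl.calibration('top')
for n,p,z in [('case',(337,223),0),('lever',(273,209),0),('seat',(198,197),.05),('lanea',(162,187),.012)]: print(n,at(c,p,z).round(3))
E
```

```text
{'fx': 384.999, 'fy': 384.999, 'cx': 250.267, 'cy': 187.014, 'k1': -0.067, 'R': [[0.735, -0.678, 0.01], [-0.41, -0.456, -0.79], [0.54, 0.577, -0.613]], 't': [-0.473, 0.241, 0.826]}
case [([284.0, 265.0], 0.58), ([324.0, 335.0], 0.32)]
shaft_seat [([200.0, 160.0], 0.76), ([358.0, 227.0], 0.41)]
lever [([234.0, 213.0], 0.59), ([184.0, 154.0], 0.45)]
lane [([184.0, 154.0], 0.95), ([181.0, 148.0], 0.8), ([188.0, 162.0], 0.77)]
cover [([230.0, 301.0], 0.94), ([273.0, 240.0], 0.9), ([288.0, 256.0], 0.67), ([306.0, 265.0], 0.66), ([394.0, 296.0], 0.64)]
case [ 0.465 -0.296  0.   ]
lever [ 0.507 -0.103  0.   ]
seat [0.535 0.117 0.05 ]
lanea [0.573 0.235 0.012]
```

View pics/top1.png

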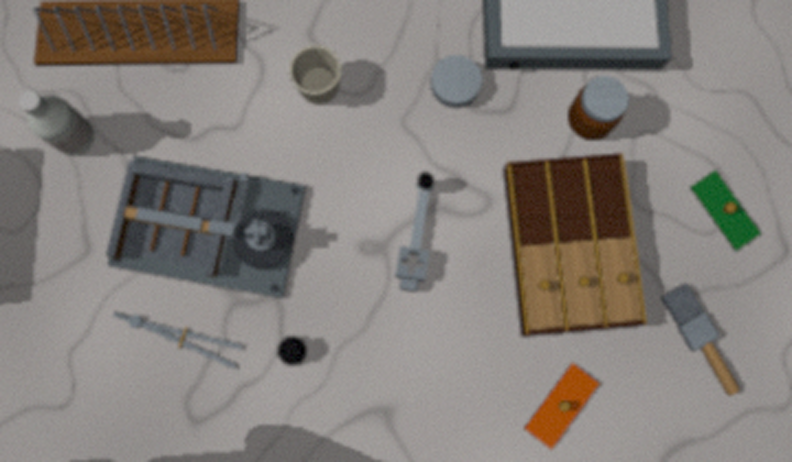

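View pics/side0.png

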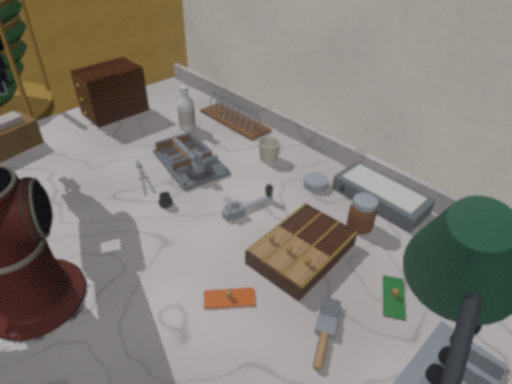

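The top picture shows the lever at crop (412,265), with its handle up at (426,180). The vice shaft is at (260,235), and the case has its covers on the near half and the blank half at the far end. The real covers are at crop (550,285), (590,283) and (627,278). The look-alikes are the green plate at (730,208) and the orange plate at (567,406), and I'll leave both alone. The side picture agrees. There is only one lever.

```bash
python3 - <<'E'
from h import *
c=ctrl.calibration('top')
f=lambda p,z: at(c,(p[0]/2.2+80,p[1]/2.2+90),z).round(3)
print('hub',f((412,262),.028),'handle',f((426,180),.052),'shaft',f((260,235),.086))
print('case',[f(p,.045).tolist() for p in [(507,163),(622,155),(645,325),(524,334)]])
print('knobs',[f(p,.066).tolist() for p in [(550,285),(590,283),(627,278)]])
print('plate',[f(p,.012).tolist() for p in [(137,158),(311,185),(282,297),(110,265)]])
w=ctrl.calibration('wrist');p,R,o=st();M=np.array(w['R']);C=-M.T@np.array(w['t'])
print('cam in tool',R.inv().apply(C-p).round(3),'axes',(M@R.as_matrix()).round(2).tolist(),w['fx'])
print(R.as_matrix().round(2).tolist(),o['opening'])
go([.5,-.11,.25],np.arctan2(-.2,1)+0)
E
```

```text
hub [ 0.503 -0.085  0.028] handle [ 0.61  -0.104  0.052] shaft [0.529 0.111 0.086]
case [[0.636, -0.214, 0.045], [0.648, -0.371, 0.045], [0.417, -0.39, 0.045], [0.406, -0.23, 0.045]]
knobs [[0.468, -0.262, 0.066], [0.47, -0.314, 0.066], [0.477, -0.363, 0.066]]
plate [[0.653, 0.302, 0.012], [0.613, 0.054, 0.012], [0.457, 0.09, 0.012], [0.5, 0.33, 0.012]]
cam in tool [ 0.072 -0.    -0.142] axes [[-0.0, 1.0, -0.0], [-0.96, -0.0, -0.28], [-0.28, 0.0, 0.96]] 291.40766567975464
[[-0.96, 0.29, 0.0], [0.29, 0.96, -0.0], [-0.0, -0.0, -1.0]] 0.08581149229523753
shift cm [-51.03 -58.44  -1.87] turn [-0.     0.     1.472] turn [-0.    -0.    -1.669] q6 -0.12 t 1.05
```

```bash
python3 -m handwheel '[[[-20,-22,0],[0,0,0]],[[-20,-22,0],[0,0,0]],[[-20,-22,0],[0,0,0]],[[-20,-22,0],[0,0,0]],[[-20,-22,0],[0,0,0]]]' -1
python3 -m handwheel '[[[-20,-22,0],[0,0,0]],[[-20,-22,0],[0,0,0]],[[-20,-22,0],[0,0,0]],[[-20,-22,0],[0,0,0]],[[-20,-22,0],[0,0,0]]]'
python3 -m handwheel '[[[-10,-12,3],[0,0,0.11]],[[-10,-12,3],[0,0,0.11]],[[-10,-12,3],[0,0,0.11]],[[-10,-12,3],[0,0,0.11]],[[-10,-12,3],[0,0,0.11]]]'
python3 - <<'E'
from h import *
p,R,o=st();print(p,o['t']); c=ctrl.calibration('wrist');im=pic('wrist','w1.png')
for n,z in [('lever',0),('shaft_seat',.05)]:
    print(n,[(np.round(d['position'],0).tolist(),round(d['score'],2),at(c,d['position'],z).round(4).tolist()) for d in ctrl.landmark_of('wrist',n)[:3]])
E
```

```text
t: 1.68
tool_pos: [0.31, 0.3272, 0.2315]
tool_rot: [0.464, 3.106, 0.001]
contact_force: [0.2, 0.0, 0.3]
opening: 0.0854
grip_force: 0.0
t: 2.3
tool_pos: [0.4372, 0.058, 0.2317]
tool_rot: [0.465, 3.106, 0.0]
contact_force: [1.0, 0.9, 0.3]
opening: 0.0855
grip_force: 0.0
t: 2.92
tool_pos: [0.4971, -0.0831, 0.2014]
tool_rot: [-0.633, -3.077, -0.001]
contact_force: [0.2, 0.5, 0.0]
opening: 0.0854
grip_force: 0.0
[ 0.49707641 -0.08312256  0.20142605] 2.925
lever [([264.0, 173.0], 0.97, [0.5094, -0.0837, 0.0])]
shaft_seat [([465.0, 132.0], 0.84, [0.5374, 0.118, 0.05]), ([68.0, 230.0], 0.43, [0.4721, -0.3, 0.05])]
```

View pics/w1.png

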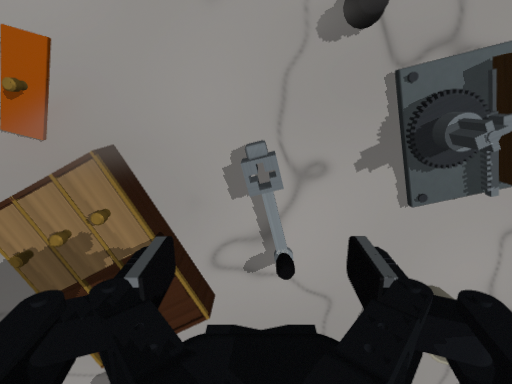

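The wrist picture shows the lever hub at (262,172) with its handle at (285,262), so it points away from the robot. The shaft is at (465,132). I'll move over the hub for a closer look.

```bash
python3 - <<'E'
from h import *
go([.509,-.084,.10],1.375)
E
```

```text
shift cm [-1.13  0.33 10.18] turn [ 0.     0.001 -0.208] turn [ 1.000e-03 -0.000e+00  2.933e+00] q6 -1.48 t 3.08
```

```bash
python3 -m handwheel '[[[-1.1,0.3,10.2],[0,0,-0.208]],[[-1.1,0.3,10.2],[0,0,-0.208]],[[-1.1,0.3,10.2],[0,0,-0.208]]]'
python3 - <<'E'
from h import *
im=pic('wrist'); a=cv2.resize(im[60:340,170:370],None,fx=2.8,fy=2.8,interpolation=cv2.INTER_CUBIC)[:, :400+160]
w=cv2.imread('pics/w1.png')[60:220,390:512]; b=cv2.resize(w,None,fx=1.9,fy=1.9,interpolation=cv2.INTER_CUBIC)
o=np.zeros((600,800,3),np.uint8);a=a[:600];o[:a.shape[0],:a.shape[1]]=a;o[:b.shape[0],800-b.shape[1]:]=b
cv2.imwrite('pics/c2.png',o)
c=ctrl.calibration('wrist')
print([(np.round(d['position'],0).tolist(),round(d['score'],2),at(c,d['position'],0).round(4).tolist()) for d in ctrl.landmark_of('wrist','lever')[:3]])
E
```

```text
t: 3.45
tool_pos: [0.5058, -0.0834, 0.0959]
tool_rot: [-0.308, -3.119, -0.003]
contact_force: [0.0, -0.2, 0.0]
opening: 0.086
grip_force: 0.0
[([256.0, 188.0], 0.92, [0.5065, -0.0883, 0.0])]
```

View pics/c2.png

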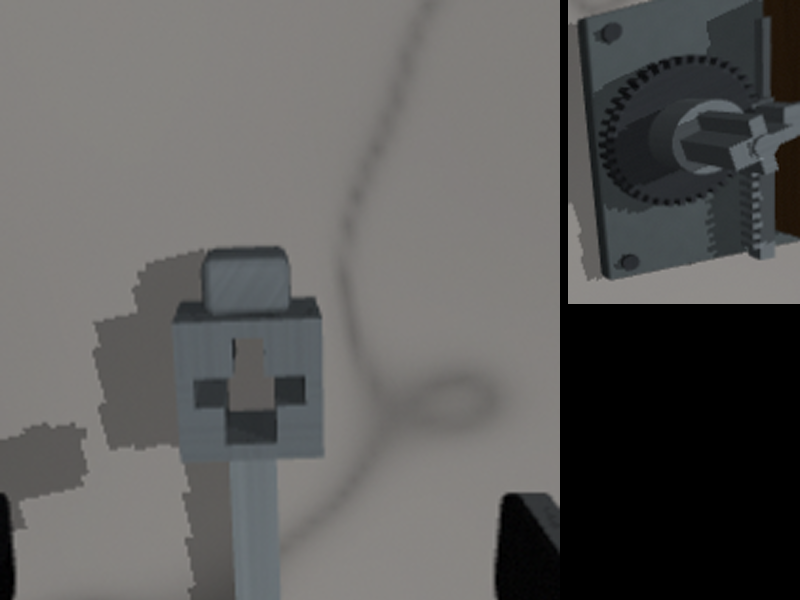

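The crop shows the hub top centred at pixel (259,199), turned about 0.035 rad anticlockwise from the tool, with the broad slot on the arm side. Next I'll look at the shaft from above.

```bash
python3 -m handwheel '[[[-2.8,10,-5],[0,0,0]],[[-6.5,19,-6],[0,0,0]],[[-6.5,19,-6],[0,0,0]],[[-6.5,19,-6],[0,0,0]],[[-6.5,19,-6],[0,0,0]]]'
python3 - <<'E'
from h import *
p,R,o=st();print(p);im=pic('wrist','w3.png')
c=ctrl.calibration('wrist')
np.save('w3.npy',np.array([c],dtype=object),allow_pickle=True)
for n,z in [('shaft_seat',.05),('lane',.012),('vice',0)]:print(n,[(np.round(d['position'],0).tolist(),round(d['score'],2),at(c,d['position'],z).round(4).tolist()) for d in ctrl.landmark_of('wrist',n)[:3]])
s=proj(c,[.535,.116,.086]);x,y=int(s[0]),int(s[1]);print(s)
x0,y0=max(x-70,0),max(y-55,0);print(x0,y0)
cv2.imwrite('pics/c3.png',cv2.resize(im[y0:y0+110,x0:x0+140],None,fx=5,fy=5,interpolation=cv2.INTER_CUBIC))
E
```

```text
t: 4.18
tool_pos: [0.6119, 0.09, 0.1636]
tool_rot: [0.305, 3.12, 0.001]
contact_force: [0.6, -0.8, -0.2]
opening: 0.0854
grip_force: 0.0
[0.61188416 0.0900397  0.16356802]
shaft_seat [([277.0, 92.0], 0.62, [0.5357, 0.1177, 0.05])]
lane [([457.0, 97.0], 0.95, [0.5737, 0.2859, 0.012]), ([408.0, 97.0], 0.59, [0.5651, 0.2408, 0.012])]
vice [([402.0, 104.0], 0.93, [0.5712, 0.2402, 0.0]), ([250.0, 294.0], 0.36, [0.7604, 0.0462, 0.0])]
[277.20953087  89.73315443]
207 34
```

View pics/c3.png

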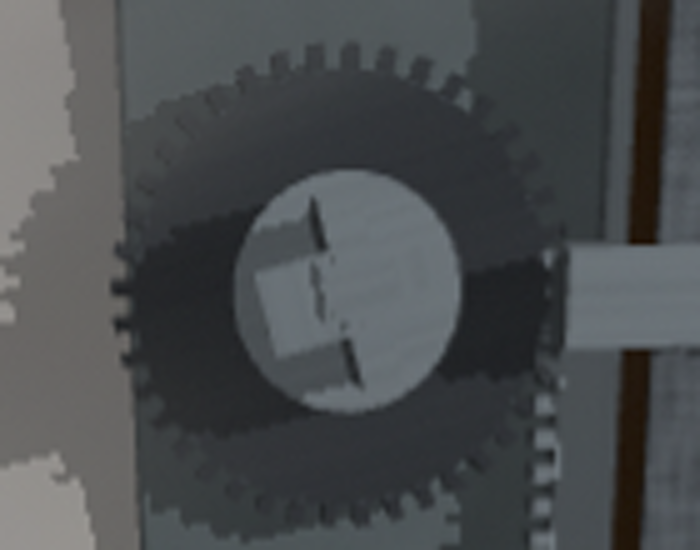

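View pics/w3.png

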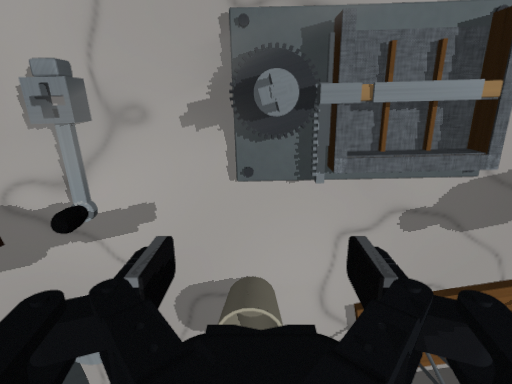

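The close picture shows the spline's broad key pointing left (world −y). Its top is at crop (262–345, 262–355), and the shoulder circle is centred at crop (348,290), which puts the shaft at about (0.536, 0.118). The broad spline's yaw is about −1.56 rad. Next: fetch the lever.

```bash
python3 - <<'E'
from h import *
go([.507,-.087,.07],1.41)
c=np.load('w3.npy',allow_pickle=True)[0]
im=cv2.imread('pics/w3.png')
# fit spline yaw: score edge strength along broad spline outline at z=.086 
g=cv2.GaussianBlur(cv2.cvtColor(im,cv2.COLOR_BGR2GRAY),(3,3),0).astype(float);G=np.hypot(cv2.Sobel(g,6,1,0),cv2.Sobel(g,6,0,1))
best=[]
for cx in np.arange(.530,.5415,.001):
 for cy in np.arange(.112,.1235,.001):
  for yw in np.arange(-1.8,-1.3,.02):
   P=[]
   for s in np.linspace(6,14,12): P+= [(s,6),(s,-6)]
   for s in np.linspace(-6,6,14): P+=[(14,s)]
   P=np.array(P)/1000; R=np.array([[np.cos(yw),-np.sin(yw)],[np.sin(yw),np.cos(yw)]]);Q=P@R.T+[cx,cy]
   px=np.array([proj(c,[*q,.086]) for q in Q]).round().astype(int)
   best.append((G[px[:,1],px[:,0]].mean(),cx,cy,yw))
best.sort(reverse=True)
for b in best[:8]:print(np.round(b,3))
E
```

```text
shift cm [  6.59 -19.13   9.  ] turn [-0.     0.001 -0.038] turn [1.000e-03 0.000e+00 3.104e+00] q6 -1.35 t 4.38
[89.816  0.537  0.113 -1.56 ]
[88.331  0.537  0.113 -1.58 ]
[85.636  0.536  0.113 -1.48 ]
[84.948  0.538  0.113 -1.72 ]
[84.931  0.536  0.113 -1.46 ]
[84.815  0.536  0.113 -1.44 ]
[84.701  0.537  0.113 -1.52 ]
[84.623  0.536  0.117 -1.48 ]
```

```bash
python3 -m handwheel '[[[6.6,-19.1,6],[0,0,-0.038]],[[6.6,-19.1,6],[0,0,-0.038]],[[6.6,-19.1,6],[0,0,-0.038]],[[6.6,-19.1,6],[0,0,-0.038]],[[6.6,-19.1,6],[0,0,-0.038]]]'
python3 - <<'E'
from h import *
im=pic('wrist','w4.png');c=ctrl.calibration('wrist');p,R,o=st();print(p)
d=ctrl.landmark_of('wrist','lever')[0];print(d,at(c,d['position'],0).round(4))
g=cv2.cvtColor(im,cv2.COLOR_BGR2GRAY)
# back-project hub top region to a metric picture at z=.028
S=4;w=np.zeros((400,400,3),np.uint8)
for i in range(400):
  for j in range(400):
    X=p[:2]+R.apply([-(i-200)/S/1000,(j-200)/S/1000,0])[:2]
    u=proj(c,[*X,.028]).round().astype(int)
    if 0<=u[1]<384 and 0<=u[0]<512: w[i,j]=im[u[1],u[0]]
cv2.imwrite('pics/c4.png',w)
E
```

```text
t: 5.0
tool_pos: [0.5055, -0.0876, 0.0985]
tool_rot: [-0.258, -3.129, -0.001]
contact_force: [0.3, 0.1, 0.1]
opening: 0.0854
grip_force: 0.0
[ 0.50659514 -0.08683511  0.09921593]
{'position': [264.2, 188.1], 'score': 0.84} [ 0.5068 -0.0838  0.    ]
```

View pics/c4.png

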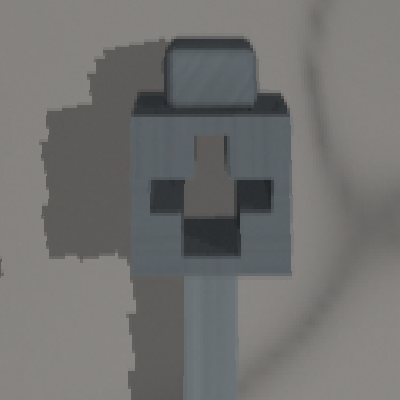

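The rectified crop shows the hub top square at (131–291, 115–275), which puts its centre 1.2 mm along tool +x and 2.8 mm along tool +y, aligned with the tool.

```bash
python3 -m handwheel '[[[0.12,0.28,5],[0,0,0]],[[0.12,0.28,8],[0,0,0]],[[0.12,0.28,9.6],[0,0,0]],[[0.12,0.28,9.75],[0,0,0]],[[0.12,0.28,9.75],[0,0,0]]]'
python3 -m handwheel '[[[0,0,0],[0,0,0]],[[0,0,0],[0,0,0]],[[0,0,0],[0,0,0]],[[0,0,0],[0,0,0]],[[0,0,0],[0,0,0]]]' 1 90
python3 -m handwheel '[[[0,0,0],[0,0,0]],[[0,0,0],[0,0,0]],[[0,0,-2],[0,0,0]],[[0,0,-5],[0,0,0]]]'
```

```text
t: 5.72
tool_pos: [0.5079, -0.0832, 0.0032]
tool_rot: [0.25, 3.129, -0.001]
contact_force: [0.5, -1.0, 1.2]
opening: 0.0854
grip_force: 0.0
t: 6.35
tool_pos: [0.5076, -0.0835, 0.003]
tool_rot: [0.251, 3.13, -0.001]
contact_force: [-1.2, -0.9, 5.5]
opening: 0.0385
grip_force: 92.0
t: 6.85
tool_pos: [0.5042, -0.0822, 0.0499]
tool_rot: [-0.251, -3.126, -0.002]
contact_force: [1.2, -0.3, -2.5]
opening: 0.0382
grip_force: 91.0
```

```bash
python3 -m handwheel '[[[0,0,-5],[0,0,0]],[[0,0,-9],[0,0,0]],[[0,0,-9],[0,0,0.18]],[[0,0,-9],[0,0,0.36]],[[0,0,-9],[0,0,0.5]]]' 
python3 - <<'E'
from h import *
im=pic('wrist','w5.png')
go([.5357,.117,.13],0.01)
E
```

```text
t: 7.48
tool_pos: [0.5055, -0.0826, 0.1403]
tool_rot: [-1.024, -2.967, -0.0]
contact_force: [-0.3, 0.1, -3.1]
opening: 0.0389
grip_force: 91.3
shift cm [ 9.97 17.55  1.04] turn [-0.002 -0.002  0.893] turn [ 3.000e-03 -2.000e-03 -2.248e+00] q6 -1.21 t 7.53
```

```bash
python3 -m handwheel '[[[0,0,0],[0,0,0.18]],[[3,4,0],[0,0,0.36]],[[6,9,0],[0,0,0.54]],[[8,14,0],[0,0,0.72]],[[10,17.5,0],[0,0,0.893]]]' 
python3 -m handwheel '[[[0,0,0],[0,0,0]],[[0,0,0],[0,0,0]]]' 
python3 - <<'E'
from h import *
go([.5357,.117,.13],0.01)
im=pic('wrist','w6.png');c=ctrl.calibration('wrist');p,R,o=st();print(p)
cv2.imwrite('pics/c6.png',cv2.resize(im[40:300,130:390],None,fx=2.3,fy=2.3,interpolation=cv2.INTER_CUBIC))
E
```

```text
t: 8.15
tool_pos: [0.5343, 0.1184, 0.1407]
tool_rot: [-2.199, -2.242, 0.002]
contact_force: [2.4, -0.1, -3.0]
opening: 0.0386
grip_force: 91.4
t: 8.4
tool_pos: [0.5341, 0.1162, 0.1407]
tool_rot: [-2.192, -2.249, 0.003]
contact_force: [0.2, 0.1, -3.6]
opening: 0.0383
grip_force: 91.3
shift cm [0.07 0.17 1.07] turn [-0.002  0.001  0.015] turn [-1.000e-03 -3.000e-03 -3.126e+00] q6 0.05 t 8.4
[0.53421459 0.11577609 0.1409532 ]
```

View pics/c6.png

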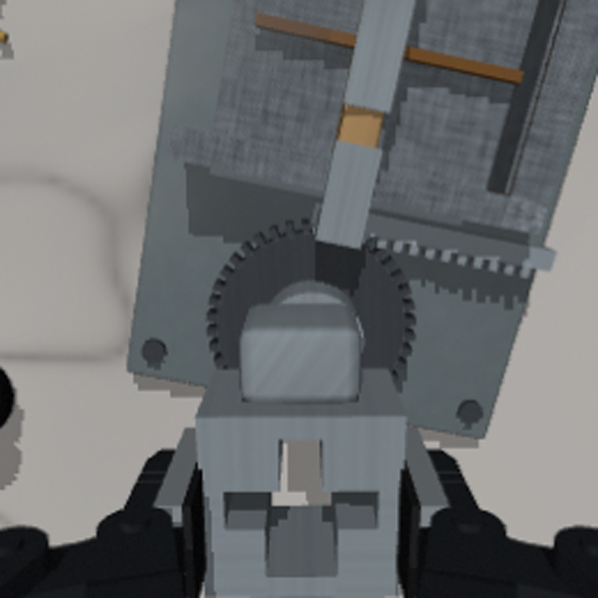

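```bash
python3 - <<'E'
from h import *
c=ctrl.calibration('wrist');p,R,o=st()
f=lambda u,v,z:at(c,(130+u/2.3,40+v/2.3),z)
for z in(.164,.166,.168):
  h=f(301.5,510,z);a,b=f(197,413,z),f(405,413,z)
  print(z,h.round(4),R.inv().apply(h-p).round(4),np.linalg.norm(a-b).round(4),R.inv().apply((a+b)/2-p).round(4))
for z in(.035,.045):
  a,b,t=f(208,318,z),f(415,318,z),f(311,219,z);print(z,((a+b)/2).round(4),np.linalg.norm(a-b).round(4),t.round(4))
E
```

```text
0.164 [0.534  0.1166 0.164 ] [ 0.0008 -0.0003 -0.023 ] 0.0399 [ 0.0217 -0.0004 -0.0231]
0.166 [0.5339 0.1178 0.166 ] [ 0.002  -0.0003 -0.025 ] 0.0392 [ 0.0226 -0.0004 -0.0251]
0.168 [0.5339 0.119  0.168 ] [ 0.0032 -0.0003 -0.027 ] 0.0385 [ 0.0234 -0.0004 -0.0271]
0.035 [0.5377 0.1227 0.035 ] 0.0792 [0.5365 0.1602 0.035 ]
0.045 [0.5375 0.1253 0.045 ] 0.076 [0.5363 0.1613 0.045 ]
```

```bash
python3 -m handwheel '[[[0.1,0.25,2],[0,0,0.015]],[[0.1,0.25,4],[0,0,0.015]],[[0.1,0.25,4.6],[0,0,0.015]],[[0.1,0.25,4.6],[0,0,0.015]],[[0.1,0.25,4.6],[0,0,0.015]]]'
python3 -m handwheel '[[[0,0,0.2],[0,0,0]],[[0,0,0.4],[0,0,0]],[[0,0,0.6],[0,0,0]],[[0,0,0.8],[0,0,0]]]' 
python3 - <<'E'
from h import *
im=pic('wrist','w7.png');c=ctrl.calibration('wrist');p,R,o=st();print(p,o['contact_force'],o['wrist_torque'])
cv2.imwrite('pics/c7.png',cv2.resize(im[150:330,160:360],None,fx=3.5,fy=3.3,interpolation=cv2.INTER_CUBIC))
E
```

```text
t: 9.07
tool_pos: [0.5378, 0.1176, 0.0964]
tool_rot: [2.212, 2.23, 0.001]
contact_force: [1.1, 0.5, -2.4]
opening: 0.0385
grip_force: 91.3
t: 9.57
tool_pos: [0.5375, 0.1177, 0.0886]
tool_rot: [2.213, 2.23, -0.0]
contact_force: [-3.8, 0.3, 7.1]
opening: 0.0386
grip_force: 92.5
[0.5375396  0.11767065 0.08869857] [-3.53244042  0.53412266  3.66341235] [-0.0733556   0.52966028 -0.06452464]
```

View pics/c7.png

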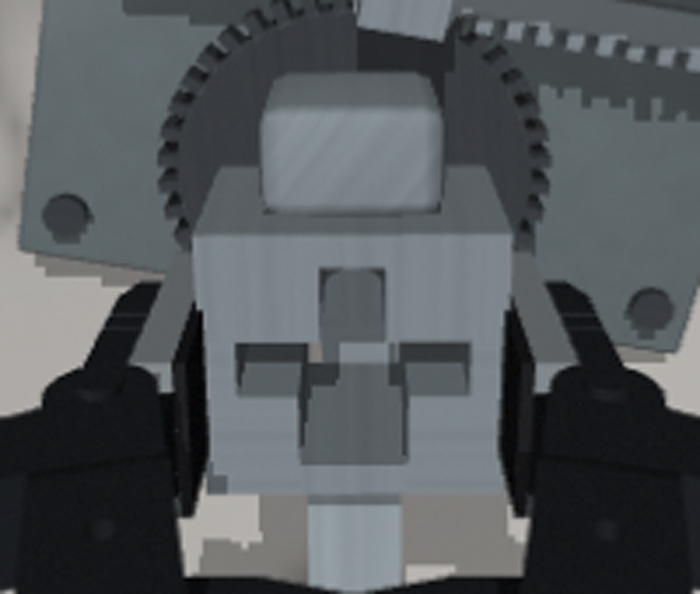

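```bash
python3 - <<'E'
from h import *
c=ctrl.calibration('wrist');p,R,o=st()
f=lambda u,v,z:R.inv().apply(at(c,(160+u/3.5,150+v/3.3),z)-p)*1000
print('patch',[f(u,v,p[2]-.003).round(1)[:2].tolist() for u,v in [(340,345),(390,345),(340,365),(390,365),(310,350),(398,350)]])
zt=p[2]+.025
print('top: hub corners',[f(u,v,zt).round(1)[:2].tolist() for u,v in [(195,235),(510,235),(207,492),(497,492)]])
print('slots',[f(u,v,zt).round(1)[:2].tolist() for u,v in [(320,268),(385,268),(237,343),(470,343),(237,395),(302,462),(408,462)]])
im=cv2.imread('pics/w7.png');print(im[248:264,240:278].mean(2).astype(int).tolist())
E
```

```text
patch [[-10.2, -2.4], [-10.2, 5.5], [-14.0, -2.4], [-14.0, 5.6], [-11.1, -7.2], [-11.1, 6.8]]
top: hub corners [[21.8, -20.0], [21.8, 19.1], [-17.8, -20.1], [-17.8, 19.0]]
slots [[17.0, -4.5], [17.0, 3.6], [5.9, -15.3], [5.9, 14.6], [-2.1, -15.5], [-12.9, -7.2], [-12.9, 6.9]]
[[132, 133, 133, 131, 133, 134, 134, 133, 133, 133, 133, 93, 90, 90, 90, 91, 90, 91, 90, 91, 91, 92, 91, 91, 90, 91, 92, 90, 92, 91, 113, 131, 130, 129, 129, 131, 132, 133], [132, 133, 132, 132, 133, 134, 134, 133, 133, 132, 133, 102, 91, 92, 92, 92, 91, 91, 91, 92, 92, 92, 92, 92, 92, 92, 92, 91, 92, 92, 114, 131, 132, 129, 130, 131, 133, 133], [131, 134, 133, 132, 133, 134, 133, 133, 133, 132, 133, 102, 92, 92, 92, 92, 92, 92, 92, 92, 93, 92, 92, 92, 92, 93, 93, 93, 92, 91, 114, 130, 131, 128, 129, 131, 133, 132], [132, 133, 133, 132, 133, 134, 133, 132, 133, 132, 133, 102, 94, 93, 92, 93, 93, 91, 91, 91, 91, 92, 92, 91, 92, 91, 91, 92, 91, 90, 113, 131, 130, 129, 129, 131, 133, 133], [133, 133, 132, 132, 133, 134, 134, 133, 133, 133, 132, 104, 92, 91, 91, 91, 91, 90, 90, 90, 90, 90, 90, 90, 91, 92, 91, 91, 91
[... 1196 characters left out ...]
125, 125, 124, 124, 125, 125, 124, 125, 125, 89, 86, 93, 61, 58, 63, 63], [95, 95, 95, 94, 94, 94, 57, 45, 52, 54, 54, 56, 62, 63, 63, 62, 61, 99, 99, 101, 102, 101, 100, 99, 100, 100, 102, 103, 101, 103, 103, 67, 62, 62, 57, 65, 92, 94], [94, 93, 95, 95, 93, 93, 47, 46, 53, 55, 55, 57, 56, 56, 55, 54, 54, 91, 92, 95, 95, 93, 92, 91, 91, 92, 94, 95, 95, 94, 96, 60, 55, 55, 58, 64, 91, 94], [94, 94, 93, 94, 94, 94, 47, 45, 55, 54, 55, 56, 55, 56, 56, 54, 55, 91, 93, 95, 95, 93, 93, 91, 91, 93, 95, 96, 95, 96, 96, 60, 55, 55, 56, 57, 91, 94], [94, 93, 94, 94, 95, 93, 46, 44, 54, 53, 55, 54, 55, 57, 55, 55, 55, 92, 92, 94, 95, 94, 91, 91, 92, 92, 93, 95, 95, 95, 95, 60, 55, 55, 56, 56, 91, 94]]
```

The crop shows the spline top through the hole at (340–390, 345–365). The hub is about 2 mm too far along tool +x and 0.9 mm short along tool +y. I'll back off, shift and try again.

```bash
python3 -m handwheel '[[[0,0,-0.4],[0,0,0]],[[-0.2,0.09,-0.4],[0,0,0]],[[-0.2,0.09,-0.2],[0,0,0]],[[-0.2,0.09,0],[0,0,0]],[[-0.2,0.09,0.2],[0,0,0]]]'
python3 -m handwheel '[[[0,0,0.2],[0,0,0]],[[0,0,0.4],[0,0,0]],[[0,0,0.6],[0,0,0]]]' 
```

```text
t: 10.25
tool_pos: [0.538, 0.1156, 0.0853]
tool_rot: [-2.212, -2.23, 0.001]
contact_force: [-0.1, -0.2, -3.2]
opening: 0.0385
grip_force: 91.3
t: 10.62
tool_pos: [0.5381, 0.1157, 0.0796]
tool_rot: [-2.212, -2.23, 0.001]
contact_force: [-1.4, 0.4, -1.9]
opening: 0.038
grip_force: 91.3
```

It's threading on with almost no force.

```bash
python3 -m handwheel '[[[0,0,0.4],[0,0,0]],[[0,0,0.8],[0,0,0]],[[0,0,1.2],[0,0,0]],[[0,0,1.6],[0,0,0]],[[0,0,2.0],[0,0,0]]]'
python3 -m handwheel '[[[0,0,0.2],[0,0,0]],[[0,0,0.4],[0,0,0]],[[0,0,0.6],[0,0,0]],[[0,0,0.7],[0,0,0]]]' 
```

```text
t: 11.25
tool_pos: [0.5381, 0.1156, 0.0595]
tool_rot: [-2.212, -2.23, 0.001]
contact_force: [-3.0, 1.0, -1.2]
opening: 0.0383
grip_force: 91.4
t: 11.75
tool_pos: [0.5381, 0.1156, 0.053]
tool_rot: [-2.212, -2.23, 0.001]
contact_force: [-5.5, -0.3, 3.5]
opening: 0.0383
grip_force: 94.3
```

```bash
python3 -m handwheel '[[[0,0,0.1],[0,0,0]],[[0,0,0.15],[0,0,0]],[[0,0,0.15],[0,0,0]],[[0,0,0.15],[0,0,0]]]'
python3 - <<'E'
from h import *
p,R,o=st();print(p,o['contact_force'],o['wrist_torque'],np.round(o['q'],2))
E
```

```text
t: 12.25
tool_pos: [0.5381, 0.1157, 0.053]
tool_rot: [-2.212, -2.23, 0.002]
contact_force: [-8.8, -0.8, 9.4]
opening: 0.0386
grip_force: 95.0
[0.53814344 0.11565431 0.05297515] [-8.75425044 -0.75694724  9.35142743] [-0.05129849  1.47005834  0.010656  ] [ 0.08  0.06  1.92 -0.    1.16  0.07]
```

```bash
python3 -m handwheel '[[[0,-0.05,-0.1],[0,0,-0.16]],[[0.01,0,-0.1],[0,0,-0.32]],[[0.02,0.03,-0.1],[0,0,-0.48]],[[0.03,0.06,-0.1],[0,0,-0.64]],[[0.05,0.09,-0.1],[0,0,-0.8]]]'
python3 - <<'E'
from h import *
p,R,o=st();print(p,o['contact_force'],o['wrist_torque'],np.round(o['q'],2))
E
```

```text
t: 12.88
tool_pos: [0.5392, 0.1166, 0.053]
tool_rot: [-1.163, -2.918, -0.001]
contact_force: [-4.8, 1.5, 3.7]
opening: 0.0386
grip_force: 94.0
[0.53922475 0.1165782  0.05303661] [-4.81207195  1.47072711  3.67546949] [ 0.15608831  0.89623649 -0.31074028] [ 0.08  0.06  1.92  0.    1.16 -0.73]
```

```bash
python3 -m handwheel '[[[0.01,0,0],[0,0,-0.15]],[[0.02,0.03,0],[0,0,-0.3]],[[0.03,0.06,0],[0,0,-0.43]],[[0.03,0.08,0],[0,0,-0.5]],[[0.03,0.08,0],[0,0,-0.5]]]'
python3 - <<'E'
from h import *
p,R,o=st();print(p,o['contact_force'],o['wrist_torque'],np.round(o['q'],2))
y=R.as_matrix()[:,1];print('lever yaw',np.arctan2(y[1],y[0])-np.pi/2)
E
```

```text
t: 13.5
tool_pos: [0.5397, 0.1174, 0.053]
tool_rot: [0.413, 3.114, 0.002]
contact_force: [-4.4, 2.3, 2.1]
opening: 0.0387
grip_force: 94.1
[0.53974353 0.11740157 0.05300943] [-4.42306577  2.2937779   2.1283608 ] [ 0.25099406  0.7715201  -0.06035373] [ 0.08  0.06  1.92  0.    1.16 -1.23]
lever yaw -0.2634073867631541
```

```bash
python3 -m handwheel '[[[0,0,0],[0,0,-0.04]],[[0,0,0],[0,0,-0.08]],[[0,0,0],[0,0,-0.08]]]'
python3 - <<'E'
from h import *
p,R,o=st();print(p,o['contact_force'],o['wrist_torque'])
y=R.as_matrix()[:,1];print('lever yaw',np.arctan2(y[1],y[0])-np.pi/2)
E
```

```text
t: 13.88
tool_pos: [0.5398, 0.1175, 0.053]
tool_rot: [0.288, 3.128, 0.002]
contact_force: [-4.7, 2.6, 3.3]
opening: 0.0385
grip_force: 94.2
[0.53976472 0.11752343 0.053003  ] [-4.65537019  2.60994119  3.26108566] [ 0.37104587  0.76555994 -0.02408683]
lever yaw -0.18374630332150876
```

```bash
python3 -m handwheel '[[[0,0,0],[0,0,-0.05]],[[0,0,0],[0,0,-0.1]],[[0,0,0],[0,0,-0.1]]]'
python3 - <<'E'
from h import *
p,R,o=st();print(p,o['contact_force'],o['wrist_torque'])
y=R.as_matrix()[:,1];print('lever yaw',np.arctan2(y[1],y[0])-np.pi/2)
im=pic('top');cv2.imwrite('pics/c8.png',cv2.resize(im[110:250,90:310],None,fx=3.5,fy=3.5,interpolation=cv2.INTER_CUBIC))
E
```

```text
t: 14.25
tool_pos: [0.5397, 0.1177, 0.053]
tool_rot: [-0.144, -3.138, -0.005]
contact_force: [-5.6, 3.1, 3.3]
opening: 0.0385
grip_force: 94.5
[0.5397126  0.11772429 0.05302231] [-5.64770763  3.08905284  3.31588949] [ 0.29825876  0.79601385 -2.44604401]
lever yaw -0.09189912523398469
```

View pics/c8.png

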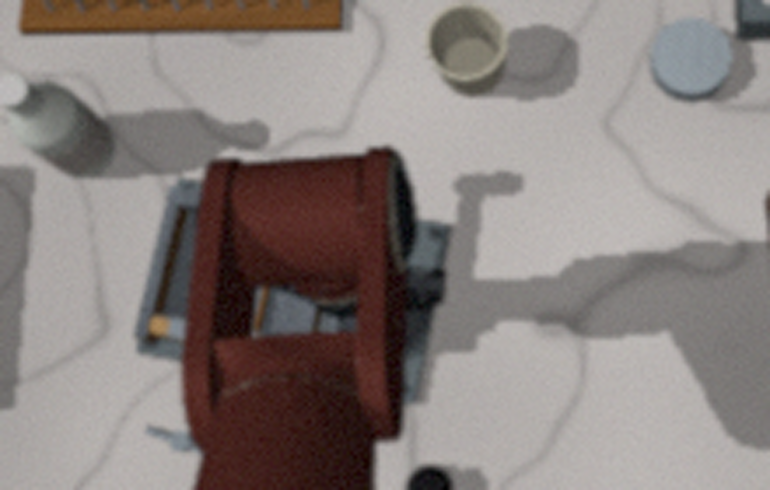

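The picture shows the arm over the vice with the gate drawn toward the robot, and the torque confirms it is at the open stop. I'll release and look at the pen from above.

```bash
python3 -m handwheel '[[[0,0,0],[0,0,0.05]],[[0,0,0],[0,0,0.05]],[[0,0,0],[0,0,0.05]]]' -1
python3 -m handwheel '[[[0,0,0],[0,0,0]],[[0,0,0],[0,0,0]],[[0,0,-3],[0,0,0]],[[0,0,-8],[0,0,0]],[[0,0,-14],[0,0,0]]]'
python3 -m handwheel '[[[0,6,-1],[0,0,0]],[[2,10,-1],[0,0,0]],[[2,10,-1],[0,0,0]],[[2,10,-1],[0,0,0]]]'
python3 - <<'E'
from h import *
p,R,o=st();print(p);im=pic('wrist','w9.png');c=ctrl.calibration('wrist');np.save('w9.npy',np.array([c],dtype=object),allow_pickle=True)
for n,z in [('shaft_seat',.05),('lane',.012),('lever',.05)]:print(n,[(np.round(d['position'],0).tolist(),round(d['score'],2),at(c,d['position'],z).round(4).tolist()) for d in ctrl.landmark_of('wrist',n)[:4]])
E
```

```text
t: 14.68
tool_pos: [0.5403, 0.1168, 0.0528]
tool_rot: [0.208, 3.133, 0.0]
contact_force: [0.6, -0.7, -0.1]
opening: 0.0857
grip_force: 0.0
t: 15.3
tool_pos: [0.5384, 0.1168, 0.1924]
tool_rot: [-0.208, -3.132, 0.001]
contact_force: [1.6, -0.5, -0.2]
opening: 0.0855
grip_force: 0.0
t: 15.8
tool_pos: [0.5328, 0.2184, 0.202]
tool_rot: [-0.208, -3.134, 0.001]
contact_force: [-0.4, -0.2, 0.6]
opening: 0.0853
grip_force: 0.0
[0.53279511 0.21839062 0.20197249]
shaft_seat [([167.0, 190.0], 0.73, [0.5373, 0.1176, 0.05])]
lane [([322.0, 192.0], 0.88, [0.5746, 0.2861, 0.012]), ([251.0, 189.0], 0.86, [0.5589, 0.2024, 0.012]), ([282.0, 189.0], 0.69, [0.5642, 0.2399, 0.012])]
lever [([167.0, 193.0], 0.62, [0.5407, 0.1165, 0.05])]
```

View pics/w9.png

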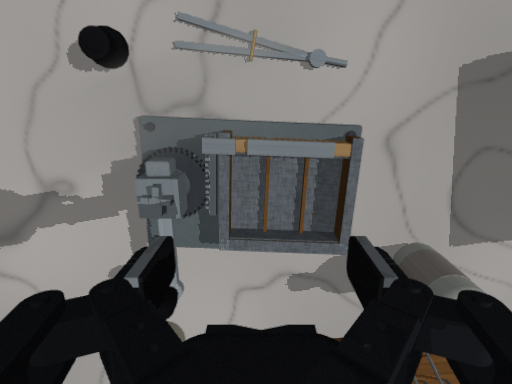

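The wrist picture shows the lever seated on the shaft at (167,190), the gate drawn open at the near side (row 147), and three lanes at columns 250, 285 and 322. Lane centres average about (0.567, 0.242), with vice yaw about −0.186. Next stop is the case.

```bash
python3 -m handwheel '[[[0,-6,0],[0,0,0]],[[-1,-12,0],[0,0,0]],[[-1,-18,0],[0,0,0]],[[-2,-24,0],[0,0,0]],[[-2,-28,0],[0,0,0]]]'
python3 -m handwheel '[[[0,-6,0],[0,0,0.18]],[[0,-12,0],[0,0,0.36]],[[0,-18,0],[0,0,0.54]],[[0,-24,0],[0,0,0.72]],[[0,-24,0],[0,0,0.9]]]'
python3 -m handwheel '[[[0,0,0],[0,0,0.18]],[[0,0,0],[0,0,0.36]],[[0,0,0],[0,0,0.46]],[[0,0,0],[0,0,0.46]]]' -0.35
python3 - <<'E'
from h import *
p,R,o=st();print(p);im=pic('wrist','w10.png');c=ctrl.calibration('wrist');np.save('w10.npy',np.array([c],dtype=object),allow_pickle=True)
for n,z in [('case',0),('cover',.04)]:print(n,[(np.round(d['position'],0).tolist(),round(d['score'],2),at(c,d['position'],z).round(4).tolist()) for d in ctrl.landmark_of('wrist',n)[:6]])
E
```

```text
t: 16.62
tool_pos: [0.5153, -0.0647, 0.2025]
tool_rot: [0.214, 3.134, -0.001]
contact_force: [0.6, 0.0, 0.3]
opening: 0.0857
grip_force: 0.0
t: 17.25
tool_pos: [0.4823, -0.3039, 0.2023]
tool_rot: [1.569, 2.722, -0.001]
contact_force: [0.4, 0.3, -0.1]
opening: 0.0854
grip_force: 0.0
t: 17.75
tool_pos: [0.4834, -0.3, 0.2022]
tool_rot: [-2.133, -2.306, 0.0]
contact_force: [0.5, -0.0, -0.6]
opening: 0.0574
grip_force: 0.0
[ 0.48336755 -0.29996633  0.20220626]
case [([255.0, 171.0], 0.65, [0.4768, -0.3095, 0.0])]
cover [([318.0, 327.0], 0.87, [0.5704, -0.4946, 0.04]), ([253.0, 221.0], 0.85, [0.4793, -0.3576, 0.04]), ([252.0, 126.0], 0.75, [0.4705, -0.2536, 0.04]), ([252.0, 177.0], 0.66, [0.4745, -0.3074, 0.04]), ([117.0, 142.0], 0.59, [0.3327, -0.2802, 0.04])]
```

View pics/w10.png

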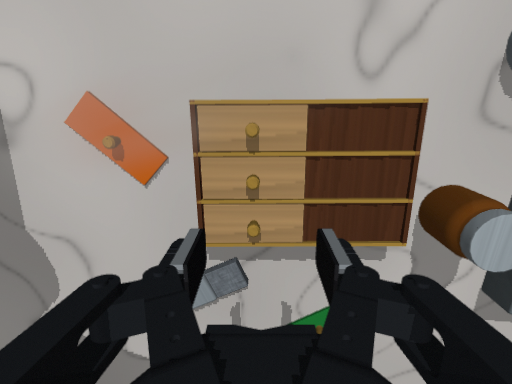

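The picture shows three covers, all shut, with knobs at (252,130), (253,183) and (253,230). The orange and green look-alikes are off the case. The case ribs are level with the image, so the tool is aligned.

```bash
python3 - <<'E'
from h import *
c=ctrl.calibration('wrist')
for p in [(252,130),(253,183),(253,230)]: print(at(c,p,.066).round(4))
go([.4705,-.2536,.051]);go([.4745,-.3074,.051]);go([.4793,-.3576,.051])
E
```

```text
[ 0.4715 -0.2545  0.066 ]
[ 0.4761 -0.3061  0.066 ]
[ 0.4797 -0.3568  0.066 ]
shift cm [ 4.69 -0.94 15.12] q6 -0.76 t 17.9
shift cm [-0.7  -0.96 15.12] q6 -0.76 t 17.9
shift cm [-5.74 -0.88 15.12] q6 -0.76 t 17.9
```

```bash
python3 -m handwheel '[[[4.65,-0.85,5],[0,0,0]],[[4.65,-0.85,10],[0,0,0]],[[4.65,-0.85,14],[0,0,0]],[[4.65,-0.85,15],[0,0,0]],[[4.65,-0.85,15],[0,0,0]]]'
python3 -m handwheel '[[[0,0,0],[0,0,0]],[[0,0,0],[0,0,0]],[[0,0,0],[0,0,0]],[[0,0,0],[0,0,0]]]' 1 25
python3 -m handwheel '[[[0,2,0],[0,0,0]],[[0,4.5,0],[0,0,0]],[[0,7,0],[0,0,0]],[[0,9.5,0],[0,0,0]],[[0,11,0],[0,0,0]]]'
python3 -m handwheel '[[[0,0,0],[0,0,0]],[[0,0,0],[0,0,0]]]'
```

```text
t: 18.52
tool_pos: [0.472, -0.254, 0.0527]
tool_rot: [2.133, 2.306, 0.0]
contact_force: [-0.1, -0.2, -0.0]
opening: 0.0576
grip_force: 0.0
t: 19.02
tool_pos: [0.4727, -0.2545, 0.0541]
tool_rot: [2.131, 2.304, 0.0]
contact_force: [-0.8, -0.8, 6.1]
opening: 0.0122
grip_force: 24.5
t: 19.65
tool_pos: [0.5821, -0.2459, 0.054]
tool_rot: [2.132, 2.307, -0.003]
contact_force: [-6.8, -0.2, 9.4]
opening: 0.0125
grip_force: 25.4
t: 19.9
tool_pos: [0.5831, -0.2458, 0.0541]
tool_rot: [2.131, 2.304, 0.002]
contact_force: [1.6, 0.2, 6.0]
opening: 0.0126
grip_force: 25.2
```

```bash
python3 -m handwheel '[[[0,0,0],[0,0,0]],[[0,0,0],[0,0,0]],[[0,0,0],[0,0,0]],[[0,0,-2],[0,0,0]],[[0,0,-4],[0,0,0]]]' -0.35
python3 -m handwheel '[[[-2,-5,0],[0,0,0]],[[-5.2,-10,0],[0,0,0]],[[-5.2,-10.95,0],[0,0,0]],[[-5.2,-10.95,2.5],[0,0,0]],[[-5.2,-10.95,4.05],[0,0,0]]]'
python3 -m handwheel '[[[0,0,0],[0,0,0]],[[0,0,0],[0,0,0]],[[0,0,0],[0,0,0]],[[0,0,0],[0,0,0]]]' 1 25
python3 -m handwheel '[[[0,2,0],[0,0,0]],[[0,4.5,0],[0,0,0]],[[0,7,0],[0,0,0]],[[0,9.5,0],[0,0,0]],[[0,11,0],[0,0,0]]]'
python3 -m handwheel '[[[0,0,0],[0,0,0]],[[0,0,0],[0,0,0]]]'
```

```text
t: 20.52
tool_pos: [0.5816, -0.2453, 0.094]
tool_rot: [2.133, 2.306, 0.0]
contact_force: [0.4, 0.5, 0.2]
opening: 0.0578
grip_force: 0.0
t: 21.15
tool_pos: [0.4768, -0.3054, 0.0522]
tool_rot: [2.132, 2.305, 0.001]
contact_force: [-0.3, -0.4, 0.2]
opening: 0.058
grip_force: 0.0
t: 21.65
tool_pos: [0.4771, -0.3058, 0.0529]
tool_rot: [2.132, 2.305, 0.001]
contact_force: [1.3, 0.7, 2.3]
opening: 0.0124
grip_force: 24.6
t: 22.28
tool_pos: [0.5867, -0.2974, 0.0528]
tool_rot: [2.133, 2.307, -0.002]
contact_force: [-4.6, -1.3, 6.9]
opening: 0.0127
grip_force: 25.1
t: 22.52
tool_pos: [0.5872, -0.2973, 0.0529]
tool_rot: [2.131, 2.304, 0.002]
contact_force: [3.0, 0.2, 4.6]
opening: 0.0125
grip_force: 25.2
```

```bash
python3 -m handwheel '[[[0,0,0],[0,0,0]],[[0,0,0],[0,0,0]],[[0,0,0],[0,0,0]],[[0,0,-2],[0,0,0]],[[0,0,-4],[0,0,0]]]' -0.35
python3 -m handwheel '[[[-2,-5,0],[0,0,0]],[[-5.2,-10,0],[0,0,0]],[[-5.2,-10.95,0],[0,0,0]],[[-5.2,-10.95,2.5],[0,0,0]],[[-5.2,-10.95,4.05],[0,0,0]]]'
python3 -m handwheel '[[[0,0,0],[0,0,0]],[[0,0,0],[0,0,0]],[[0,0,0],[0,0,0]],[[0,0,0],[0,0,0]]]' 1 25
python3 -m handwheel '[[[0,2,0],[0,0,0]],[[0,4.5,0],[0,0,0]],[[0,7,0],[0,0,0]],[[0,9.5,0],[0,0,0]],[[0,11,0],[0,0,0]]]'
python3 -m handwheel '[[[0,0,0],[0,0,0]],[[0,0,0],[0,0,0]]]'
```

```text
t: 23.15
tool_pos: [0.5862, -0.2971, 0.0936]
tool_rot: [2.133, 2.306, 0.0]
contact_force: [1.0, -0.3, 0.1]
opening: 0.0573
grip_force: 0.0
t: 23.78
tool_pos: [0.4813, -0.3571, 0.0516]
tool_rot: [2.132, 2.306, 0.001]
contact_force: [0.3, -0.2, -0.5]
opening: 0.0577
grip_force: 0.0
t: 24.28
tool_pos: [0.4816, -0.3577, 0.0524]
tool_rot: [2.132, 2.305, 0.001]
contact_force: [0.4, 0.1, 2.6]
opening: 0.0123
grip_force: 24.6
t: 24.9
tool_pos: [0.5913, -0.3492, 0.0524]
tool_rot: [2.132, 2.306, -0.002]
contact_force: [-2.9, -0.2, 6.6]
opening: 0.0126
grip_force: 25.1
t: 25.15
tool_pos: [0.5916, -0.3491, 0.0524]
tool_rot: [2.131, 2.304, 0.002]
contact_force: [3.3, -0.2, 3.8]
opening: 0.0126
grip_force: 25.3
```

All three covers are open. I'll lift and look for the prisms.

```bash
python3 -m handwheel '[[[0,0,0],[0,0,0]],[[0,0,0],[0,0,0]],[[0,0,0],[0,0,0]],[[0,0,-3],[0,0,0]],[[0,0,-8],[0,0,0]]]' -0.35
python3 -m handwheel '[[[2,-5,-5],[0,0,0]],[[5,-10,-7],[0,0,0]],[[5,-10,-7],[0,0,0]],[[5,-10,-7],[0,0,0]]]'
python3 - <<'E'
from h import *
p,R,o=st();print(p);im=pic('wrist','w11.png');c=ctrl.calibration('wrist')
for n,z in [('prism',.015),('cover',.04)]:print(n,[(np.round(d['position'],0).tolist(),round(d['score'],2),at(c,d['position'],z).round(4).tolist()) for d in ctrl.landmark_of('wrist',n)[:6]])
E
```

```text
t: 25.78
tool_pos: [0.5886, -0.3475, 0.1287]
tool_rot: [-2.129, -2.301, 0.001]
contact_force: [0.1, -0.1, -0.0]
opening: 0.0575
grip_force: 0.0
t: 26.28
tool_pos: [0.4868, -0.3067, 0.2016]
tool_rot: [2.133, 2.305, 0.0]
contact_force: [0.5, 0.2, 0.7]
opening: 0.058
grip_force: 0.0
[ 0.48679111 -0.30670995  0.20155639]
prism [([249.0, 118.0], 0.89, [0.4703, -0.2536, 0.015]), ([252.0, 167.0], 0.67, [0.4763, -0.3082, 0.015]), ([356.0, 172.0], 0.37, [0.5968, -0.3044, 0.015])]
cover [([354.0, 171.0], 0.94, [0.5853, -0.2984, 0.04]), ([361.0, 117.0], 0.89, [0.5835, -0.2429, 0.04]), ([351.0, 216.0], 0.78, [0.591, -0.3493, 0.04]), ([316.0, 324.0], 0.7, [0.5715, -0.4962, 0.04]), ([110.0, 136.0], 0.66, [0.3299, -0.2815, 0.04])]
```

View pics/w11.png

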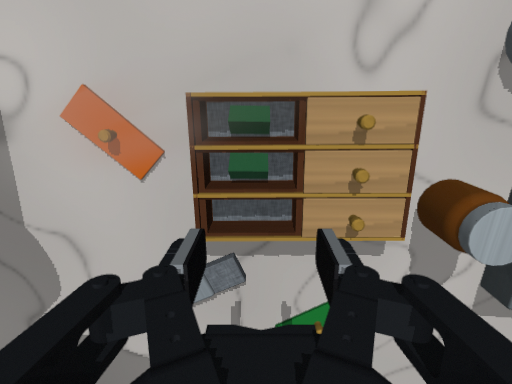

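The picture shows two prisms, in the +y pocket at (249,118) and the middle pocket at (252,167). The third pocket's floor is bare at (252,209). I'll pick the first one.

```bash
python3 - <<'E'
from h import *
go([.471,-.254,.05])
c=ctrl.calibration('wrist');im=cv2.imread('pics/w11.png').astype(int)
m=(im[...,1]>im[...,2]+15)
for r in(120,126,130,165,172,178):
  x=np.where(m[r,200:300])[0]+200;print(r,x.min(),x.max(),at(c,(x.min(),r),.006).round(3),at(c,(x.max(),r),.006).round(3))
E
```

```text
shift cm [ 5.38 -1.2  15.03] q6 -0.77 t 26.43
120 228 269 [ 0.446 -0.258  0.006] [ 0.492 -0.254  0.006]
126 242 268 [ 0.462 -0.263  0.006] [ 0.492 -0.261  0.006]
130 238 268 [ 0.458 -0.268  0.006] [ 0.492 -0.266  0.006]
165 229 268 [ 0.45  -0.31   0.006] [ 0.495 -0.306  0.006]
172 229 267 [ 0.45  -0.318  0.006] [ 0.495 -0.314  0.006]
178 249 266 [ 0.474 -0.323  0.006] [ 0.494 -0.322  0.006]
```

```bash
python3 -m handwheel '[[[5.35,-1.25,5],[0,0,0]],[[5.35,-1.25,10],[0,0,0]],[[5.35,-1.25,14],[0,0,0]],[[5.35,-1.25,16.5],[0,0,0]],[[5.35,-1.25,18.5],[0,0,0]]]'
python3 -m handwheel '[[[0,0,0.55],[0,0,0]],[[0,0,0.55],[0,0,0]],[[0,0,0.55],[0,0,0]]]'
python3 -m handwheel '[[[0,0,0],[0,0,0]],[[0,0,0],[0,0,0]],[[0,0,0],[0,0,0]],[[0,0,0],[0,0,0]]]' 1 40
```

```text
t: 27.05
tool_pos: [0.4699, -0.2538, 0.0135]
tool_rot: [-2.13, -2.304, 0.001]
contact_force: [0.4, 0.2, 1.0]
opening: 0.0574
grip_force: 0.0
t: 27.42
tool_pos: [0.4711, -0.2549, 0.0117]
tool_rot: [2.132, 2.305, 0.0]
contact_force: [-0.5, -0.8, 0.5]
opening: 0.0577
grip_force: 0.0
t: 27.92
tool_pos: [0.4712, -0.255, 0.0121]
tool_rot: [2.132, 2.304, 0.0]
contact_force: [0.1, -0.1, 5.3]
opening: 0.0429
grip_force: 42.0
```

```bash
python3 -m handwheel '[[[0,0,-3],[0,0,0]],[[0,0,-8],[0,0,0]],[[0,0,-14],[0,0,0]],[[0,0,-14],[0,0,0]]]'
python3 - <<'E'
from h import *
go([.5757,.2857,.12],-.186)
E
```

```text
t: 28.42
tool_pos: [0.4732, -0.2564, 0.1571]
tool_rot: [2.126, 2.298, 0.002]
contact_force: [-0.1, -0.8, -0.5]
opening: 0.0429
grip_force: 41.4
shift cm [53.27 14.41  3.44] turn [0.009 0.006 0.264] turn [-0.009  0.014 -2.878] q6 -0.71 t 28.43
```

```bash
python3 -m handwheel '[[[5,1.5,0],[0,0,0]],[[11,3,0],[0,0,0]],[[17,4.5,0],[0,0,0]],[[23,6,0],[0,0,0]],[[29,7.5,0],[0,0,0]]]'
python3 -m handwheel '[[[5,1.5,0],[0,0,0.1]],[[11,3,0],[0,0,0.2]],[[17,4.5,0],[0,0,0.264]],[[22,6.5,0],[0,0,0.264]],[[24,6.9,0],[0,0,0.264]]]'
python3 -m handwheel '[[[0,0,0],[0,0,0]]]'
python3 - <<'E'
from h import *
go([.5757,.2857,.06],-.186)
im=pic('wrist','w12.png');c=ctrl.calibration('wrist')
for n,z in [('shaft_seat',.05),('lane',.012),('prism',.13)]:print(n,[(np.round(d['position'],0).tolist(),round(d['score'],2),at(c,d['position'],z).round(4).tolist()) for d in ctrl.landmark_of('wrist',n)[:4]])
E
```

```text
t: 29.05
tool_pos: [0.5215, 0.0427, 0.1492]
tool_rot: [-2.132, -2.305, 0.002]
contact_force: [0.7, -0.4, -1.2]
opening: 0.043
grip_force: 41.3
t: 29.68
tool_pos: [0.5718, 0.2875, 0.1489]
tool_rot: [-2.415, -2.008, 0.004]
contact_force: [-0.5, -0.4, -0.9]
opening: 0.043
grip_force: 41.3
t: 29.8
tool_pos: [0.5717, 0.2856, 0.1492]
tool_rot: [-2.416, -2.007, 0.004]
contact_force: [0.2, -0.7, -0.1]
opening: 0.0426
grip_force: 41.3
shift cm [0.1  0.41 8.92] turn [-0.002  0.002  0.002] turn [-3.00e-03 -3.00e-03 -3.14e+00] q6 0.53 t 29.8
shaft_seat []
lane [([265.0, 177.0], 0.93, [0.5756, 0.2839, 0.012]), ([267.0, 256.0], 0.82, [0.5618, 0.197, 0.012]), ([264.0, 217.0], 0.74, [0.567, 0.2414, 0.012])]
prism [([259.0, 244.0], 0.71, [0.5679, 0.2727, 0.13])]
```

View pics/w12.png

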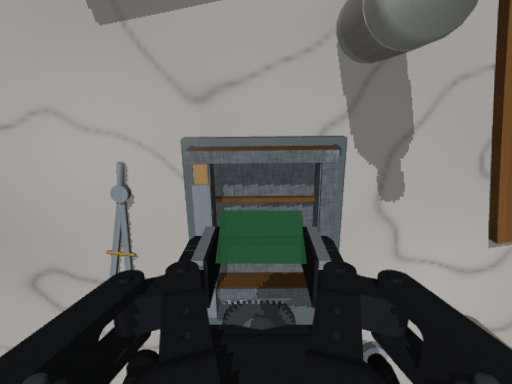

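The picture shows the prism held above the pen, with the target lane at (265,177). Lowering it in.

```bash
python3 -m handwheel '[[[0.05,0.4,4],[0,0,0]],[[0.05,0.4,8],[0,0,0]],[[0.05,0.4,11],[0,0,0]],[[0.05,0.4,12.4],[0,0,0]],[[0.05,0.4,12.7],[0,0,0]]]'
python3 -m handwheel '[[[0,0,0.15],[0,0,0]],[[0,0,0.3],[0,0,0]],[[0,0,0.3],[0,0,0]]]'
```

```text
t: 30.62
tool_pos: [0.5764, 0.2842, 0.0234]
tool_rot: [-2.419, -2.004, 0.001]
contact_force: [-0.5, 0.6, -0.4]
opening: 0.0428
grip_force: 41.4
t: 31.0
tool_pos: [0.5771, 0.2853, 0.0217]
tool_rot: [2.418, 2.005, 0.002]
contact_force: [0.2, -0.7, -1.0]
opening: 0.0429
grip_force: 41.4
```

```bash
python3 -m handwheel '[[[0,0,0.1],[0,0,0]],[[0,0,0.2],[0,0,0]],[[0,0,0.3],[0,0,0]],[[0,0,0.3],[0,0,0]]]'
python3 -m handwheel '[[[0,0,0],[0,0,0]],[[0,0,0],[0,0,0]],[[0,0,0],[0,0,0]]]' -0.35
python3 -m handwheel '[[[0,0,-3],[0,0,0]],[[0,0,-8],[0,0,0]],[[0,0,-14],[0,0,0]],[[0,0,-17],[0,0,0]]]'
python3 - <<'E'
from h import *
im=pic('wrist','w13.png');c=ctrl.calibration('wrist')
print([(np.round(d['position'],0).tolist(),round(d['score'],2),at(c,d['position'],.021).round(4).tolist()) for d in ctrl.landmark_of('wrist','prism')[:4]])
go([.4762,-.307,.15],.078)
E
```

```text
t: 31.5
tool_pos: [0.5767, 0.2851, 0.0182]
tool_rot: [-2.418, -2.005, 0.0]
contact_force: [-1.5, -0.2, 2.9]
opening: 0.0427
grip_force: 41.7
t: 31.88
tool_pos: [0.5766, 0.285, 0.0176]
tool_rot: [-2.418, -2.005, 0.0]
contact_force: [0.8, 1.3, 0.2]
opening: 0.0579
grip_force: 0.0
t: 32.38
tool_pos: [0.5782, 0.2857, 0.1926]
tool_rot: [2.417, 2.004, 0.009]
contact_force: [0.6, 0.4, -1.4]
opening: 0.0578
grip_force: 0.0
[([258.0, 173.0], 0.96, [0.5779, 0.2828, 0.021])]
shift cm [-60.21   0.8    4.09] turn [ 0.009 -0.004 -0.264] turn [-0.006 -0.013  2.877] q6 0.53 t 32.48
```

```bash
python3 -m handwheel '[[[-6,0,0],[0,0,0]],[[-12,0,0],[0,0,0]],[[-18,0,0],[0,0,0]],[[-24,0,0],[0,0,0]],[[-30,0.4,0],[0,0,0]]]'
python3 -m handwheel '[[[-6,0,0],[0,0,-0.1]],[[-12,0,0],[0,0,-0.2]],[[-18,0,0],[0,0,-0.264]],[[-24,0.2,0],[0,0,-0.264]],[[-30,0.3,0],[0,0,-0.264]]]'
python3 -m handwheel '[[[0,0,3],[0,0,0]],[[0,0,6],[0,0,0]],[[0,0,6],[0,0,0]]]'
python3 - <<'E'
from h import *
go([.4745,-.3065,.0145],.078)
E
```

```text
t: 33.1
tool_pos: [0.5235, -0.012, 0.186]
tool_rot: [-2.417, -2.005, 0.002]
contact_force: [0.5, 0.0, -0.6]
opening: 0.0578
grip_force: 0.0
t: 33.72
tool_pos: [0.4712, -0.3073, 0.186]
tool_rot: [-2.132, -2.304, -0.0]
contact_force: [0.8, -0.0, -0.4]
opening: 0.0575
grip_force: 0.0
t: 34.1
tool_pos: [0.4699, -0.304, 0.123]
tool_rot: [-2.128, -2.299, 0.001]
contact_force: [-0.5, -0.2, -0.0]
opening: 0.0577
grip_force: 0.0
shift cm [-0.35  0.51 10.85] turn [-0.006 -0.006 -0.001] turn [-0.01   0.01   3.141] q6 -0.78 t 34.1
```

```bash
python3 -m handwheel '[[[-0.3,0.4,4],[0,0,0]],[[-0.3,0.4,7],[0,0,0]],[[-0.3,0.4,9],[0,0,0]],[[-0.3,0.4,10.4],[0,0,0]],[[-0.3,0.4,10.8],[0,0,0]]]'
python3 -m handwheel '[[[0,0,0],[0,0,0]],[[0,0,0],[0,0,0]],[[0,0,0.1],[0,0,0]]]'
```

```text
t: 34.72
tool_pos: [0.4767, -0.3084, 0.0195]
tool_rot: [-2.133, -2.306, -0.0]
contact_force: [-0.1, 0.1, -0.3]
opening: 0.0576
grip_force: 0.0
t: 35.1
tool_pos: [0.4772, -0.309, 0.0198]
tool_rot: [2.132, 2.305, 0.0]
contact_force: [0.3, 0.2, 0.6]
opening: 0.0579
grip_force: 0.0
```

```bash
python3 -m handwheel '[[[0.15,-0.2,0.4],[0,0,0]],[[0.15,-0.2,0.75],[0,0,0]],[[0.15,-0.2,0.75],[0,0,0]]]'
python3 -m handwheel '[[[0,0,0],[0,0,0]],[[0,0,0],[0,0,0]],[[0,0,0],[0,0,0]],[[0,0,0],[0,0,0]]]' 1 40
python3 -m handwheel '[[[0,0,-3],[0,0,0]],[[0,0,-8],[0,0,0]],[[0,0,-14],[0,0,0]],[[0,0,-14],[0,0,0]]]'
python3 - <<'E'
from h import *
go([.5677,.2412,.15],-.186)
E
```

```text
t: 35.48
tool_pos: [0.4742, -0.3069, 0.0107]
tool_rot: [-2.133, -2.305, 0.0]
contact_force: [0.1, 0.6, -1.1]
opening: 0.0572
grip_force: 0.0
t: 35.98
tool_pos: [0.4747, -0.3073, 0.0114]
tool_rot: [2.133, 2.306, -0.0]
contact_force: [-0.5, -0.7, 1.1]
opening: 0.0428
grip_force: 41.3
t: 36.48
tool_pos: [0.4776, -0.3097, 0.1582]
tool_rot: [2.125, 2.297, 0.001]
contact_force: [-0.7, -0.0, 0.3]
opening: 0.0428
grip_force: 41.2
shift cm [54.23 13.27  0.47] turn [0.01  0.007 0.264] turn [-0.011  0.014 -2.878] q6 -0.78 t 36.48
```

```bash
python3 -m handwheel '[[[5,1.5,0],[0,0,0]],[[11,3,0],[0,0,0]],[[17,4.5,0],[0,0,0]],[[23,6,0],[0,0,0]],[[29,7.5,0],[0,0,0]]]'
python3 -m handwheel '[[[5,1.5,0],[0,0,0.1]],[[11,3,0],[0,0,0.2]],[[17,4.5,0],[0,0,0.264]],[[22,6,0],[0,0,0.264]],[[25,6,0],[0,0,0.264]]]'
python3 -m handwheel '[[[0,0,0],[0,0,0]],[[0,0,0],[0,0,0]]]'
python3 - <<'E'
from h import *
go([.5690,.2412,.0215],-.186)
E
```

```text
t: 37.1
tool_pos: [0.526, -0.0102, 0.15]
tool_rot: [-2.133, -2.305, 0.001]
contact_force: [1.0, -0.7, -0.4]
opening: 0.0429
grip_force: 41.2
t: 37.72
tool_pos: [0.5665, 0.2439, 0.1496]
tool_rot: [-2.416, -2.007, 0.003]
contact_force: [-0.1, -0.4, 0.4]
opening: 0.043
grip_force: 41.2
t: 37.98
tool_pos: [0.5666, 0.241, 0.1501]
tool_rot: [-2.418, -2.005, 0.003]
contact_force: [-0.2, -0.1, -0.4]
opening: 0.0431
grip_force: 41.2
shift cm [ 0.08  0.26 12.86] turn [-0.002  0.001 -0.   ] turn [2.000e-03 2.000e-03 3.141e+00] q6 0.47 t 37.98
```

```bash
python3 -m handwheel '[[[0.1,0.2,4],[0,0,0]],[[0.1,0.2,8],[0,0,0]],[[0.1,0.2,11],[0,0,0]],[[0.1,0.2,12.4],[0,0,0]],[[0.1,0.2,12.8],[0,0,0]]]'
python3 -m handwheel '[[[0,0,0.1],[0,0,0]],[[0,0,0.3],[0,0,0]],[[0,0,0.3],[0,0,0]],[[0,0,0.4],[0,0,0]]]'
```

```text
t: 38.6
tool_pos: [0.5691, 0.2414, 0.0227]
tool_rot: [-2.419, -2.004, 0.002]
contact_force: [0.6, -0.5, -0.3]
opening: 0.0429
grip_force: 41.2
t: 39.1
tool_pos: [0.5697, 0.2424, 0.0199]
tool_rot: [2.418, 2.005, 0.001]
contact_force: [0.0, 0.3, -1.0]
opening: 0.0427
grip_force: 41.2
```

```bash
python3 -m handwheel '[[[0,0,0.1],[0,0,0]],[[0,0,0.2],[0,0,0]],[[0,0,0.25],[0,0,0]],[[0,0,0.25],[0,0,0]]]'
python3 -m handwheel '[[[0,0,0],[0,0,0]],[[0,0,0],[0,0,0]],[[0,0,0],[0,0,0]]]' -0.35
python3 -m handwheel '[[[0,0,-3],[0,0,0]],[[0,0,-8],[0,0,0]],[[0,0,-14],[0,0,0]],[[0,0,-17],[0,0,0]]]'
python3 - <<'E'
from h import *
p,R,o=st()
im=pic('wrist','w14.png');c=ctrl.calibration('wrist')
print([(np.round(d['position'],0).tolist(),round(d['score'],2),at(c,d['position'],.021).round(4).tolist()) for d in ctrl.landmark_of('wrist','prism')[:4]])
go([.5867,-.2974,.11],.078)
cv2.imwrite('pics/c14.png',cv2.resize(im[100:330,120:400],None,fx=2.4,fy=2.4))
E
```

```text
t: 39.6
tool_pos: [0.5693, 0.2423, 0.0175]
tool_rot: [-2.418, -2.005, 0.0]
contact_force: [-3.5, -1.1, 6.0]
opening: 0.0428
grip_force: 41.8
t: 39.98
tool_pos: [0.5692, 0.2422, 0.0165]
tool_rot: [-2.418, -2.005, 0.0]
contact_force: [-0.1, -0.6, -0.8]
opening: 0.0578
grip_force: 0.0
t: 40.48
tool_pos: [0.5709, 0.2427, 0.1914]
tool_rot: [2.416, 2.004, 0.009]
contact_force: [0.4, 0.1, 1.2]
opening: 0.0579
grip_force: 0.0
[([258.0, 172.0], 0.91, [0.571, 0.24, 0.021]), ([258.0, 133.0], 0.75, [0.5787, 0.2825, 0.021])]
shift cm [-52.88  11.37   8.12] turn [ 0.009 -0.003 -0.264] turn [-0.005 -0.013  2.877] q6 0.47 t 40.58
```

View pics/c14.png

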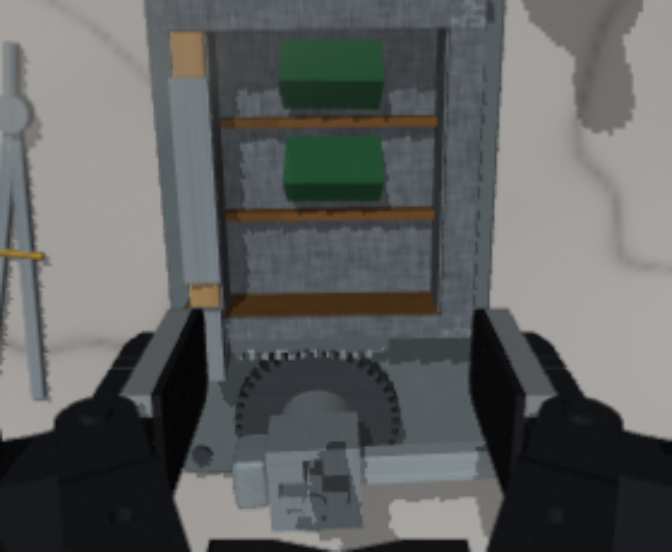

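The crop shows both prisms lying lengthwise in the middle and far lanes, at (335,168) and (333,75), with the gate open and the lever on its shaft. Time to close the covers.

```bash
python3 -m handwheel '[[[-6,1,0],[0,0,0]],[[-12,2,0],[0,0,0]],[[-18,3,0],[0,0,0]],[[-24,4.5,0],[0,0,0]],[[-29,6,0],[0,0,0]]]'
python3 -m handwheel '[[[-6,1,0],[0,0,-0.1]],[[-12,2,0],[0,0,-0.2]],[[-18,3,0],[0,0,-0.264]],[[-24,4.5,4],[0,0,-0.264]],[[-29,5,8],[0,0,-0.264]]]'
python3 -m handwheel '[[[0,0,0],[0,0,0]],[[0,0,0],[0,0,0]]]'
python3 - <<'E'
from h import *
go([.5916,-.3491,.055],.078)
E
```

```text
t: 41.2
tool_pos: [0.5735, -0.0559, 0.1849]
tool_rot: [-2.418, -2.003, 0.002]
contact_force: [-0.5, 0.0, -0.9]
opening: 0.0574
grip_force: 0.0
t: 41.82
tool_pos: [0.5705, -0.3399, 0.1128]
tool_rot: [2.134, 2.305, 0.0]
contact_force: [0.4, 0.7, -1.0]
opening: 0.0576
grip_force: 0.0
t: 42.08
tool_pos: [0.5702, -0.3374, 0.1132]
tool_rot: [-2.132, -2.304, -0.0]
contact_force: [0.1, -0.6, 0.2]
opening: 0.0581
grip_force: 0.0
shift cm [-1.34  2.05  5.82] turn [-0.001 -0.002 -0.   ] turn [-3.000e-03  2.000e-03  3.141e+00] q6 -0.72 t 42.08
```

```bash
python3 -m handwheel '[[[-1.3,2.05,0],[0,0,0]],[[-1.3,2.05,3],[0,0,0]],[[-1.3,2.05,5],[0,0,0]],[[-1.3,2.05,5.85],[0,0,0]],[[-1.3,2.05,5.85],[0,0,0]]]'
python3 -m handwheel '[[[0,0,0],[0,0,0]],[[0,0,0],[0,0,0]],[[0,0,0],[0,0,0]],[[0,0,0],[0,0,0]]]' 1 25
python3 -m handwheel '[[[0,-2,0],[0,0,0]],[[0,-4.5,0],[0,0,0]],[[0,-7,0],[0,0,0]],[[0,-9.5,0],[0,0,0]],[[0,-11,0],[0,0,0]]]'
python3 -m handwheel '[[[0,0,0],[0,0,0]],[[0,0,0],[0,0,0]]]'
```

```text
t: 42.7
tool_pos: [0.5919, -0.3486, 0.0557]
tool_rot: [-2.132, -2.306, 0.0]
contact_force: [0.8, -0.0, -0.6]
opening: 0.0574
grip_force: 0.0
t: 43.2
tool_pos: [0.5918, -0.3499, 0.0573]
tool_rot: [-2.133, -2.306, 0.002]
contact_force: [-5.2, 1.3, 5.9]
opening: 0.0124
grip_force: 24.5
t: 43.82
tool_pos: [0.4829, -0.3586, 0.0573]
tool_rot: [2.132, 2.303, 0.002]
contact_force: [3.8, 0.4, 2.9]
opening: 0.0119
grip_force: 24.7
t: 44.08
tool_pos: [0.4818, -0.3586, 0.0572]
tool_rot: [-2.133, -2.306, 0.003]
contact_force: [-6.1, 0.6, 7.5]
opening: 0.0124
grip_force: 25.1
```

```bash
python3 -m handwheel '[[[0,0,0],[0,0,0]],[[0,0,0],[0,0,0]],[[0,0,0],[0,0,0]],[[0,0,-2],[0,0,0]],[[0,0,-4],[0,0,0]]]' -0.35
python3 -m handwheel '[[[2,5,0],[0,0,0]],[[5.25,10,0],[0,0,0]],[[5.25,11,0],[0,0,0]],[[5.25,11,2.5],[0,0,0]],[[5.25,11,4.05],[0,0,0]]]'
python3 -m handwheel '[[[0,0,0],[0,0,0]],[[0,0,0],[0,0,0]],[[0,0,0],[0,0,0]],[[0,0,0],[0,0,0]]]' 1 25
python3 -m handwheel '[[[0,-2,0],[0,0,0]],[[0,-4.5,0],[0,0,0]],[[0,-7,0],[0,0,0]],[[0,-9.5,0],[0,0,0]],[[0,-11,0],[0,0,0]]]'
python3 -m handwheel '[[[0,0,0],[0,0,0]],[[0,0,0],[0,0,0]]]'
```

```text
t: 44.7
tool_pos: [0.4828, -0.3581, 0.0978]
tool_rot: [2.133, 2.306, 0.0]
contact_force: [0.3, 0.5, 0.4]
opening: 0.0579
grip_force: 0.0
t: 45.32
tool_pos: [0.5879, -0.2974, 0.0557]
tool_rot: [2.133, 2.306, -0.0]
contact_force: [-0.5, -0.3, 0.2]
opening: 0.0573
grip_force: 0.0
t: 45.82
tool_pos: [0.5875, -0.2978, 0.0569]
tool_rot: [-2.133, -2.306, 0.003]
contact_force: [-5.7, -0.4, 3.3]
opening: 0.0123
grip_force: 24.4
t: 46.45
tool_pos: [0.4787, -0.3062, 0.0569]
tool_rot: [2.132, 2.303, 0.001]
contact_force: [1.3, 0.6, 2.7]
opening: 0.0122
grip_force: 24.6
t: 46.7
tool_pos: [0.4785, -0.3063, 0.0568]
tool_rot: [2.133, 2.306, -0.002]
contact_force: [-5.2, 0.2, 6.5]
opening: 0.0126
grip_force: 25.1
```

```bash
python3 -m handwheel '[[[0,0,0],[0,0,0]],[[0,0,0],[0,0,0]],[[0,0,0],[0,0,0]],[[0,0,-2],[0,0,0]],[[0,0,-4],[0,0,0]]]' -0.35
python3 -m handwheel '[[[2,5,0],[0,0,0]],[[5.2,10,0],[0,0,0]],[[5.2,10.9,0],[0,0,0]],[[5.2,10.9,2.5],[0,0,0]],[[5.2,10.9,4.05],[0,0,0]]]'
python3 -m handwheel '[[[0,0,0],[0,0,0]],[[0,0,0],[0,0,0]],[[0,0,0],[0,0,0]],[[0,0,0],[0,0,0]]]' 1 25
python3 -m handwheel '[[[0,-2,0],[0,0,0]],[[0,-4.5,0],[0,0,0]],[[0,-7,0],[0,0,0]],[[0,-9.5,0],[0,0,0]],[[0,-11,0],[0,0,0]]]'
python3 -m handwheel '[[[0,0,0],[0,0,0]],[[0,0,0],[0,0,0]]]'
```

```text
t: 47.32
tool_pos: [0.4787, -0.3058, 0.0973]
tool_rot: [2.133, 2.306, 0.0]
contact_force: [0.7, -0.4, -0.5]
opening: 0.0574
grip_force: 0.0
t: 47.95
tool_pos: [0.5828, -0.2456, 0.0551]
tool_rot: [2.133, 2.306, -0.0]
contact_force: [0.5, 0.5, 0.3]
opening: 0.0577
grip_force: 0.0
t: 48.45
tool_pos: [0.5832, -0.246, 0.0563]
tool_rot: [2.133, 2.305, -0.001]
contact_force: [-3.4, 0.4, 4.0]
opening: 0.0122
grip_force: 24.6
t: 49.08
tool_pos: [0.4738, -0.2544, 0.0563]
tool_rot: [2.132, 2.303, 0.002]
contact_force: [1.1, 0.1, 2.6]
opening: 0.0123
grip_force: 24.7
t: 49.32
tool_pos: [0.4728, -0.2544, 0.0563]
tool_rot: [-2.133, -2.306, 0.003]
contact_force: [-5.9, -0.4, 7.3]
opening: 0.0122
grip_force: 25.2
```

```bash
python3 -m handwheel '[[[0,0,0],[0,0,0]],[[0,0,0],[0,0,0]],[[0,0,0],[0,0,0]],[[0,0,-3],[0,0,0]],[[0,0,-8],[0,0,0]]]' -1
python3 -m handwheel '[[[-2,0.5,-4],[0,0,0]],[[-5,1,-7],[0,0,0]],[[-5,1,-7],[0,0,0]],[[-5,1,-7],[0,0,0]]]'
python3 - <<'E'
from h import *
p,R,o=st();im=pic('wrist','w15.png');c=ctrl.calibration('wrist')
ps=[d for d in ctrl.landmark_of('wrist','cover')[:6]]
print([(np.round(d['position'],0).tolist(),round(d['score'],2),at(c,d['position'],.04).round(4).tolist()) for d in ps])
# cover/deck boundary along each pocket's line: column of brightness step
cs=ctrl.calibration('wrist')
for y in(-52,0,52):
  a=.078;o0=np.array([.4758,-.3060]);pr=[]
  for s in range(40,72,1):
    for_off=[]
    q=o0+np.array([np.cos(a)*s-np.sin(a)*(y+14),np.sin(a)*s+np.cos(a)*(y+14)])/1000
    u=proj(cs,[*q,.046]).round().astype(int);pr.append(int(im[u[1],u[0]].mean()))
  print(y,pr)
go([.5378,.1177,.2],np.pi/2-.14)
E
```

```text
t: 49.95
tool_pos: [0.4718, -0.2526, 0.1333]
tool_rot: [-2.129, -2.302, 0.001]
contact_force: [1.3, -1.1, -0.7]
opening: 0.0854
grip_force: 0.0
t: 50.45
tool_pos: [0.4867, -0.3021, 0.2037]
tool_rot: [-2.132, -2.304, -0.0]
contact_force: [0.0, 0.3, 0.0]
opening: 0.0857
grip_force: 0.0
[([318.0, 324.0], 0.97, [0.5729, -0.4923, 0.04]), ([253.0, 217.0], 0.93, [0.4808, -0.3547, 0.04]), ([255.0, 175.0], 0.93, [0.4802, -0.3065, 0.04]), ([252.0, 126.0], 0.81, [0.4728, -0.2545, 0.04]), ([116.0, 142.0], 0.73, [0.3334, -0.2817, 0.04])]
-52 [111, 111, 110, 111, 112, 111, 111, 111, 111, 111, 112, 111, 111, 111, 111, 81, 48, 41, 41, 40, 40, 44, 47, 44, 45, 45, 45, 46, 44, 44, 44, 43]
0 [111, 111, 111, 112, 111, 111, 111, 111, 112, 111, 111, 111, 111, 111, 112, 114, 63, 47, 44, 42, 42, 43, 42, 42, 40, 41, 46, 48, 48, 46, 46, 45]
52 [114, 113, 113, 113, 113, 113, 113, 113, 113, 113, 113, 113, 112, 112, 106, 59, 48, 49, 50, 48, 47, 47, 46, 47, 47, 47, 49, 49, 49, 46, 47, 48]
shift cm [41.39  8.42  0.37] turn [-0.    -0.004 -1.352] turn [-0.004  0.     1.789] q6 -0.76 t 50.55
```

```bash
python3 -m handwheel '[[[5,1,0],[0,0,-0.18]],[[11,2,0],[0,0,-0.36]],[[17,3.5,0],[0,0,-0.54]],[[23,5,0],[0,0,-0.72]],[[29,6,0],[0,0,-0.9]]]'
python3 -m handwheel '[[[0,0,0],[0,0,-0.15]],[[0,0,0],[0,0,-0.3]],[[0,0,0],[0,0,-0.45]],[[0,0,0],[0,0,-0.45]]]'
python3 - <<'E'
from h import *
c=ctrl.calibration('wrist');im=pic('wrist','w16.png')
for n,z in [('shaft_seat',.05),('lever',.05)]:print(n,[(np.round(d['position'],0).tolist(),round(d['score'],2),at(c,d['position'],z).round(4).tolist()) for d in ctrl.landmark_of('wrist',n)[:4]])
go([.5398,.1172,.14],1.438)
E
```

```text
t: 51.18
tool_pos: [0.5234, -0.0065, 0.2035]
tool_rot: [-0.907, -3.005, 0.0]
contact_force: [0.1, -0.2, -1.1]
opening: 0.085
grip_force: 0.0
t: 51.68
tool_pos: [0.5235, -0.0084, 0.2036]
tool_rot: [-0.226, -3.131, -0.0]
contact_force: [0.7, 0.4, -0.1]
opening: 0.0853
grip_force: 0.0
shaft_seat [([386.0, 169.0], 0.75, [0.5369, 0.1205, 0.05])]
lever [([383.0, 172.0], 0.69, [0.5397, 0.1175, 0.05])]
shift cm [ 0.24 12.7   6.44] turn [ 0.    -0.001 -0.012] turn [-2.00e-03 -0.00e+00  3.13e+00] q6 -1.59 t 51.83
```

```bash
python3 -m handwheel '[[[0.2,6,0],[0,0,-0.012]],[[0.2,12.7,0],[0,0,-0.012]],[[0.2,12.7,6],[0,0,-0.012]],[[0.2,12.7,6],[0,0,-0.012]],[[0.2,12.7,6],[0,0,-0.012]]]'
python3 - <<'E'
from h import *
c=ctrl.calibration('wrist');im=pic('wrist','w17.png');p,R,o=st()
print([(round(d['score'],2),at(c,d['position'],.05).round(4).tolist()) for d in ctrl.landmark_of('wrist','lever')[:2]])
go([.5398,.1172,.0545],1.438)
# hub edges: profile across tool y at hub top z=.078, tool x offsets
for xo in(-.008,.006,.014):
  pr=[]
  for s in range(-30,31,1):
    X=p+R.apply([xo+.002,s/1000,0]);u=proj(c,[X[0],X[1],.078]).round().astype(int);pr.append(int(im[u[1],u[0]].mean()))
  print(pr)
E
```

```text
t: 52.45
tool_pos: [0.541, 0.1164, 0.1462]
tool_rot: [0.207, 3.134, -0.0]
contact_force: [-0.3, -0.2, 0.6]
opening: 0.0856
grip_force: 0.0
[(0.59, [0.5353, 0.1164, 0.05]), (0.24, [0.4013, 0.0851, 0.05])]
shift cm [0.29 0.06 9.34] turn [0.001 0.004 0.   ] turn [-6.000e-03  1.000e-03 -3.141e+00] q6 -1.36 t 52.55
[78, 88, 89, 63, 61, 62, 62, 62, 51, 80, 119, 120, 119, 119, 119, 118, 82, 82, 83, 82, 83, 81, 64, 58, 102, 117, 119, 119, 120, 119, 119, 119, 119, 120, 120, 119, 119, 116, 116, 117, 117, 118, 118, 119, 118, 118, 118, 119, 119, 107, 54, 53, 48, 61, 62, 62, 63, 61, 61, 59, 73]
[48, 28, 32, 36, 35, 36, 38, 36, 37, 37, 37, 108, 108, 108, 80, 70, 56, 63, 68, 68, 68, 69, 70, 62, 60, 57, 57, 58, 60, 115, 111, 112, 112, 119, 119, 91, 69, 77, 72, 82, 84, 96, 96, 106, 103, 110, 119, 118, 120, 119, 120, 71, 54, 53, 53, 53, 53, 54, 52, 51, 74]
[35, 35, 37, 36, 35, 35, 37, 36, 36, 35, 36, 42, 117, 117, 118, 120, 120, 118, 119, 119, 117, 81, 81, 82, 84, 83, 83, 69, 60, 52, 120, 120, 119, 119, 119, 119, 118, 116, 118, 120, 120, 118, 119, 120, 118, 117, 117, 120, 120, 120, 120, 100, 58, 54, 53, 53, 52, 54, 52, 52, 53]
```

```bash
python3 -m handwheel '[[[0.25,0.05,3],[0,0,0.085]],[[0.25,0.05,6],[0,0,0.085]],[[0.25,0.05,8.5],[0,0,0.085]],[[0.25,0.05,9.3],[0,0,0.085]],[[0.25,0.05,9.3],[0,0,0.085]]]'
python3 -m handwheel '[[[0,0,0],[0,0,0]],[[0,0,0],[0,0,0]],[[0,0,0],[0,0,0]],[[0,0,0],[0,0,0]],[[0,0,0],[0,0,0]]]' 1 90
python3 - <<'E'
from h import *
p,R,o=st();print(p,o['contact_force'],o['wrist_torque'],o['opening'])
E
```

```text
t: 53.18
tool_pos: [0.5391, 0.1174, 0.0533]
tool_rot: [0.34, 3.122, 0.0]
contact_force: [-0.1, -0.4, 0.9]
opening: 0.0853
grip_force: 0.0
t: 53.8
tool_pos: [0.5394, 0.1178, 0.0536]
tool_rot: [0.338, 3.121, 0.001]
contact_force: [-0.7, 0.2, 5.9]
opening: 0.0383
grip_force: 91.2
[0.53937635 0.11778071 0.05360463] [-0.72128215  0.2133718   5.88835247] [-0.10822685  0.07161433  0.01564963] 0.03829468888435672
```

```bash
python3 -m handwheel '[[[0,-0.03,0],[0,0,0.16]],[[0.01,-0.05,0],[0,0,0.32]],[[0.02,-0.07,0],[0,0,0.48]],[[0.03,-0.1,0],[0,0,0.64]],[[0.05,-0.12,0],[0,0,0.8]]]'
python3 -m handwheel '[[[0,-0.03,0],[0,0,0.15]],[[0.01,-0.05,0],[0,0,0.3]],[[0.02,-0.07,0],[0,0,0.42]],[[0.02,-0.07,0],[0,0,0.42]]]'
python3 - <<'E'
from h import *
p,R,o=st();print(p,o['contact_force'],o['wrist_torque'],o['opening'])
y=R.as_matrix()[:,1];print('yaw',np.arctan2(y[1],y[0])-np.pi/2)
E
```

```text
t: 54.42
tool_pos: [0.5385, 0.1166, 0.0536]
tool_rot: [1.532, 2.74, 0.001]
contact_force: [-0.4, -0.4, 6.4]
opening: 0.0383
grip_force: 91.1
t: 54.92
tool_pos: [0.5379, 0.1165, 0.0536]
tool_rot: [2.066, 2.364, 0.002]
contact_force: [0.9, -0.3, 5.7]
opening: 0.0383
grip_force: 91.3
[0.53789814 0.11648811 0.05360299] [ 0.92287041 -0.27105213  5.7101214 ] [-0.14145698  0.11385537 -0.04669566] 0.03829229936633373
yaw -1.436469053610681
```

```bash
python3 -m handwheel '[[[0,0,0],[0,0,0.06]],[[0,0,0],[0,0,0.12]],[[0,0,0],[0,0,0.12]]]'
python3 - <<'E'
from h import *
p,R,o=st();print(p,o['contact_force'],o['wrist_torque'],o['opening'])
E
python3 -m handwheel '[[[0,0,0],[0,0,0.04]],[[0,0,0],[0,0,0.08]],[[0,0,0],[0,0,0.08]]]'
python3 - <<'E'
from h import *
p,R,o=st();print(p,o['contact_force'],o['wrist_torque'],o['opening'])
y=R.as_matrix()[:,1];print('yaw',np.arctan2(y[1],y[0])-np.pi/2)
E
```

```text
t: 55.3
tool_pos: [0.5377, 0.1164, 0.0536]
tool_rot: [2.204, 2.237, 0.002]
contact_force: [-1.5, -0.7, 6.4]
opening: 0.0384
grip_force: 91.3
[0.53773973 0.11644887 0.05361672] [-1.53845406 -0.67980897  6.39084973] [-0.18227267  0.20077222 -0.05377833] 0.03836975826793796
t: 55.68
tool_pos: [0.5376, 0.1165, 0.0536]
tool_rot: [2.286, 2.152, 0.001]
contact_force: [-1.6, -0.8, 6.6]
opening: 0.0384
grip_force: 91.0
[0.53761792 0.11646395 0.05357776] [-1.55328134 -0.79468347  6.59487194] [-0.04631226  0.26004471  1.37114111] 0.03837854374380632
yaw -1.6312105864648674
```

```bash
python3 -m handwheel '[[[0,0,0],[0,0,0.05]],[[0,0,0],[0,0,0.05]],[[0,0,0],[0,0,0.05]]]'
python3 - <<'E'
from h import *
p,R,o=st();print(o['wrist_torque']);y=R.as_matrix()[:,1];print('yaw',np.arctan2(y[1],y[0])-np.pi/2)
E
python3 -m handwheel '[[[0,0,0],[0,0,-0.07]],[[0,0,0],[0,0,-0.07]],[[0,0,0],[0,0,-0.07]]]'
python3 -m handwheel '[[[0,0,0],[0,0,0]],[[0,0,0],[0,0,0]],[[0,0,0],[0,0,0]],[[0,0,-3],[0,0,0]],[[0,0,-8],[0,0,0]]]' -1
python3 -m handwheel '[[[3,2,-6],[0,0,0]],[[8,3,-10],[0,0,0]],[[8,3,-10],[0,0,0]],[[8,3,-10],[0,0,0]]]'
python3 - <<'E'
from h import *
c=ctrl.calibration('wrist');im=pic('wrist','w18.png');p,R,o=st();print(p,o['contact_force'])
for n,z in [('shaft_seat',.05),('lever',.05),('prism',.021),('lane',.012),('vice',0)]:print(n,[(np.round(d['position'],0).tolist(),round(d['score'],2),at(c,d['position'],z).round(4).tolist()) for d in ctrl.landmark_of('wrist',n)[:4]])
a=-.186;L=np.array([.569,.242])+0.002*np.array([np.cos(a),np.sin(a)]) # vice origin
for yv in(-44,-20,0,44):
  pr=[]
  for s in range(-60,60,3):
    q=L+np.array([np.cos(a)*s-np.sin(a)*yv,np.sin(a)*s+np.cos(a)*yv])/1000
    u=proj(c,[*q,.049]).round().astype(int);pr.append(tuple(int(v) for v in im[u[1],u[0]]) if 0<=u[0]<512 and 0<=u[1]<384 else None)
  print(yv,[None if v is None else (v[2],v[1],v[0]) for v in pr])
E
```

```text
t: 56.05
tool_pos: [0.5376, 0.116, 0.0536]
tool_rot: [2.331, 2.1, -0.002]
contact_force: [-0.9, -1.9, 6.1]
opening: 0.0382
grip_force: 92.3
[-0.38986244  0.30972048  3.05711527]
yaw -1.675057539436944
t: 56.42
tool_pos: [0.5377, 0.1161, 0.0536]
tool_rot: [2.269, 2.17, 0.001]
contact_force: [-1.7, -1.7, 7.0]
opening: 0.0386
grip_force: 91.1
t: 57.05
tool_pos: [0.5347, 0.1163, 0.1302]
tool_rot: [-2.268, -2.168, 0.007]
contact_force: [-0.1, -0.7, 0.8]
opening: 0.0852
grip_force: 0.0
t: 57.55
tool_pos: [0.5699, 0.1951, 0.2313]
tool_rot: [-2.27, -2.172, 0.002]
contact_force: [-0.6, -0.7, -0.3]
opening: 0.0853
grip_force: 0.0
[0.56929259 0.1943917  0.23003813] [-0.41567626  0.00124396  0.33328408]
shaft_seat [([240.0, 232.0], 0.96, [0.5405, 0.1167, 0.05])]
lever [([236.0, 233.0], 0.62, [0.5364, 0.115, 0.05])]
prism [([279.0, 86.0], 0.65, [0.5948, 0.2826, 0.021]), ([278.0, 126.0], 0.61, [0.5915, 0.2379, 0.021])]
lane [([256.0, 120.0], 0.93, [0.5662, 0.2457, 0.012]), ([264.0, 82.0], 0.77, [0.5777, 0.2884, 0.012]), ([254.0, 157.0], 0.64, [0.5614, 0.2, 0.012])]
vice [([260.0, 125.0], 0.95, [0.
[... 1625 characters left out ...]
 45, 30), (24, 48, 32), (28, 55, 36), (39, 43, 44), (62, 64, 65), (78, 83, 88), (82, 87, 91), (85, 90, 95), (80, 85, 90)]
44 [(77, 80, 80), (75, 76, 78), (71, 73, 75), (71, 73, 74), (70, 73, 74), (67, 70, 72), (63, 65, 66), (62, 64, 67), (61, 64, 66), (58, 61, 64), (57, 60, 63), (59, 62, 66), (54, 57, 60), (54, 57, 60), (52, 56, 58), (108, 116, 119), (111, 115, 116), (117, 114, 108), (108, 116, 120), (105, 110, 112), (37, 71, 49), (31, 68, 43), (31, 68, 43), (31, 68, 43), (31, 68, 44), (32, 69, 45), (34, 70, 45), (30, 65, 42), (31, 68, 44), (27, 60, 38), (32, 69, 44), (33, 70, 45), (31, 66, 43), (31, 68, 44), (39, 43, 45), (68, 71, 73), (79, 84, 89), (81, 86, 90), (78, 83, 89), (86, 92, 97)]
```

Gate, prisms and lever all read as they should: the gate face is at about x = 0, both prisms sit behind it, and the hub is on the shoulder. Handing in.

```bash
python3 -c "
from station import ctrl
print(ctrl.finish_job())"
```

```text
the job is handed in; nothing more can be done
None
```

I handed the job in at about 58 s of robot time; no verdict came back. By my last readings, the lever is seated on the shaft, both prisms (only two were there) lie in their lanes behind the closed gate, and all three covers are shut. I viewed 15 pictures, one over the limit of 14.

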